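# Clamp a top-heavy chandelier column upright in the vice

### The job

Clamp the brass chandelier column from the blue stock tray upright in the bench vice, foot down on the vice bed. In the tray it can only be gripped from straight above, so lift it out, lay it on the open bench and let go, then take a fresh hold from which you can stand it between the open jaws; it is top-heavy on a small foot, so leave it standing by itself, still and upright, and never drop it or let it topple. Then turn the star handle clockwise, spoke by spoke, until the jaws hold the foot firmly, leaving the other things on the bench where they are.

Things in the scene. Friction and masses are not known exactly. Their poses are not given: they have to be found in the camera images.
- column_hub (a point): Centre of the eight-sided head of the loose brass column lying in the blue tray (the workpiece, 190 mm long, about 0.55 kg). Head: 52 mm across flats, 44 mm tall, a dark hole in each side, on a 17 mm tube; a 19 mm stub, 13 mm long, on top. This point is on the axis, 155 mm from the foot's underside; z points from foot to stub, x and y are square to flats.
- column_foot (a point): Centre of the flat underside of the column's round foot, 44 mm in diameter and 30 mm tall; axes as column_hub. Centre of mass about 129 mm from here: standing, it tips at a lean of about 10 degrees.
- column_mid (a point): Centre of the column, half-way along, 95 mm from the foot's underside, on the thin tube. Lying, the column rests on a flat of the head and the foot's rim, axis 26 mm over the floor at the head and 22 mm at the foot (1.7 degrees), two of the head's flats upright at the sides; it does not roll.
- tray: Blue open tray fixed on the bench, outside 260 (x) x 200 (y) x 85 mm high, walls and floor 5 mm. Origin: centre of its underside. The column lies along its x axis a little to the +y side, head about 20 mm from the +x wall, so a leaned gripper would strike the wall. A loose bar lies along the -y wall.
- vice: Green machine vice bolted to the bench, star handle at its -x end, about facing the robot. Origin: under the middle of its base, on the bench; x runs from the star handle to the fixed jaw, z up. 200 x 150 mm at its foot, jaws' tops 100 to 105 mm above the bench.
- vice_seat (a point): Point on the fixed (far) jaw's flat face, at mid-width, level with the vice bed that the work stands on, 70 mm above the bench. Axes as the vice. Jaws 100 mm wide (y), 30 mm above the bed; the open gap runs from here towards -x. A clamped foot has its axis 22 mm from here towards -x.
- jaw_face (a point): Middle of the moving (near) jaw's flat face, 16 mm above the bed; axes as the vice. The jaws' gap is the x distance from here to vice_seat, 51.5 to 55 mm at the start.
- star_centre (a point): Centre of the star handle on its level axis, 86 mm above the bench, 175 mm towards -x from vice_seat; fixed, axes as the vice. Hub 36 mm in diameter, 36 mm long; four round spokes 12 mm thick, 90 degrees apart, in the plane through here square to x, each with an 18 mm ball centred 58 mm from the axis. The bracket behind begins 30 mm towards +x, 105 mm tall.
- star_handle (a joint): Star handle angle, rad, growing clockwise as seen from the robot (spokes on the vice's -y side go down), which closes the vice: gap = 55 mm - 2.23 mm per rad. At 0, pi/2, pi a spoke points straight up. Starts at 0 to 1.4, meets the foot near 4.9, range 0 to 7.5. Stays where left; turns at 0.15 N m (3 to 4 N at 45 mm), much stiffer once the foot is pinched.
- table: The bench; its steel top is at z = 0.
- vice_bed: Steel bed plate of the vice, 150 x 56 mm, top 70 mm above the bench; origin and axes as the vice.
- vice_jaw: Moving jaw of the vice; its origin is the vice's origin shifted by the jaw's travel.
- bar_mid (a point): Bystander: centre of a loose square brass bar, 150 x 14 x 14 mm, in the tray.
- spare_hub_mid (a point): Bystander: centre of a loose eight-sided brass block, 52 mm across and 44 mm tall, standing on the bench.
- ball_column_mid (a point): Bystander: middle of a loose brass column with a ball on top, 173 mm tall, standing on the bench on a 60 mm round foot.
- oil_bottle_mid (a point): Bystander: middle of a white bottle, 60 mm in diameter and 170 mm tall.
- file_mid (a point): Bystander: a flat file with a wooden handle, about 230 mm long, lying on the bench.
- lamp_ring_mid (a point): Bystander: centre of a flat brass ring, 124 mm outside, lying on the bench.
- wrench_grip (a point): Bystander: grip of a wrench lying on the bench.
- tin_mid (a point): Bystander: middle of an open steel tin, 84 mm wide and 100 mm tall.
Not all that is in view belongs to the job. What is shaped like the part that bears column_hub but pink is not meant.

How it is judged:
By the outcome, as a careful person would: the job done as asked, in the order asked, and still so for the second after the job is handed in, with the robot touching nothing.
It also fails if it takes over 72 s, if anything falls off the work surface, if the arm or the gripper's body presses on something with over 40 N, if the wrist force passes 120 N, or if a joint passes its speed limit or range.

### The arm

A 6-joint arm with a two-finger parallel gripper is mounted at the origin on the work surface. World frame = base frame: x ahead of the robot, y to its left, z up, the work surface at z = 0. Lengths are in mm, angles in rad, forces in N, time in s.
With the tool pointing down it reaches from about 300 to 775 mm from the base axis. Payload 14.6 kg.
Tool frame: the origin (TCP) lies midway between the tips of the shut fingers; the grasp point (between the pads) lies 19 mm behind it; z points along the fingers, y is the direction in which the jaws open and shut (so a half turn about z gives the same grasp; the last joint's range is limited). The gripper opens to 94 mm and grips with 3 to 60 N. Pads are 16 mm wide; open, the fingers measure 119 mm over their backs; the gripper's body (75 mm by 177 mm) begins 78 mm behind the grasp point.
Start: joints at [1.1, 0.3, 1.521, -0, 1.321, -0.067], TCP at [216.1, 505.757, 205.446] pointing down, gripper open.
Joint ranges: [-3.03, 3.03], [-0.79, 2.21], [0.23, 2.52], [-1.04, 4.18], [0, 3.07], [-2.55, 2.55]. Speed limits (rad/s): [2.22, 2.22, 2.57, 3.14, 3.14, 3.14].

### API

Orientations are given as a unit quaternion [x, y, z, w].
In Python, from bench import bot, snapshot gives the robot as it stands.
- The arm moves only by the tool play_rows, never from a script. Its argument "series" is a list that holds one entry, the list of rows, each a list of 6 numbers: the shift along the tool's x, y, z each as a share of 30 cm, from -1 to 1, then the turn, a rotation vector about the tool's x, y, z each as a share of 0.5 rad, from -1 to 1. In form: [[[x, y, z, ax, ay, az], ...]]. A call has 1 to 12 rows; each row shifts and turns the commanded pose from where the row before left it, along the tool's axes as they then stand; what a row does not reach is not made up. A row lasts 1/12 s, in which the tool goes at most 41.7 mm and 7.16 degrees, less where a joint would pass 70% of its speed; a pose out of reach is approached as far as the arm can. A call with a number of a shift or a turn outside -1 to 1 is refused whole. A call with a gripper value outside its range is refused whole. "grip" is the opening, from -1 (shut) to 1 (fully open), so that 0 is half open, set as the call begins (left out, the last holds). The fingers move at their own pace and stop on an object; "force" is the grip in N (left out, the last holds). Time passes only in rows, so rows that do not move let the fingers close. It gives the time, the measured TCP pose, the force and the opening at its end, in the units of the state.
- bot.observe(): the state, without advancing time (a new reading comes with each control period).
- snapshot(name): name is "scene" or "top"; returns a dict with "pixels" (420x560x3 uint8, red, green, blue), "vertical_fov" (degrees; the focal length in pixels is half the picture's height over the tangent of half this angle, whatever the lens; pixels are square), "cx", "cy" (the principal point, pixels), "origin" and "rotation" of the camera in the world. Camera axes: x right, y up, looking along -z (the intrinsics and any distortion apply to the point x, -y, -z); pixel columns grow to the right and rows downward; lengths in mm; the calibration is good to about 2 mm. A picture is of the moment at which its call begins. There is no depth.
- bot.finish_job(): hands the job in, once; it reports no verdict.
The state is a dict: "time_s": time; "joint_positions": joint angles; "joint_velocities": joint speeds; "joint_torque": joint torques, N m; "eef_pos": TCP position; "ee_rot": TCP orientation; "force": force on the tool from outside, world axes, zero at the start; "moment": the same for the moment, N m; "finger_gap": opening from 0.0 (shut) to 1.0 (fully open).
Only numpy, scipy, OpenCV 4.12 (cv2) and the standard library are available. Lean on these libraries where they do the work, as an engineer would, in place of code of your own. Each camera call takes 0.05 s, during which the arm holds its last target. There are 200 camera calls.

## Working session

There is one attempt and no reset: what is moved stays moved. The work goes in short steps, Python scripts to look and compute and a tool call to move; the robot and the scene stay as the last step left them, time stands still between calls to the robot, and variables do not carry over. Pictures are saved under pics/ and viewed, about 8 in all and at most 12, crops included, and the job is handed in when it is done.

Besides the shell and the picture viewer there is one more tool, called after "Request:" as name(argument=value, ...) on one line, values as JSON. play_rows: Moves the arm, as the interface text tells. Shift numbers are shares of 30 cm and turn numbers shares of 0.5 rad, none past 1 either way. Its arguments: {"type":"object","properties":{"series":{"type":"array"},"grip":{"type":"number"},"force":{"type":"number"}},"required":["series"]}

```bash
ls; mkdir -p pics
cat > h.py <<'E'
import numpy as np, cv2, json
from bench import bot, snapshot
def snap(n,tag):
    s=snapshot(n); np.save(f'pics/{tag}.npy',s,allow_pickle=True)
    cv2.imwrite(f'pics/{tag}.png',s['pixels'][:,:,::-1]); return s
def load(tag): return np.load(f'pics/{tag}.npy',allow_pickle=True).item()
E
python3 - <<'E'
from h import *
print(bot.observe())
for n in('scene','top'):
    s=snap(n,n+'0'); print({k:v for k,v in s.items() if k!='pixels'})
a=load('scene0')['pixels'];b=load('top0')['pixels']
E
```

```text
pics
{'time_s': 0.0, 'joint_positions': array([ 1.10040529e+00,  3.00480278e-01,  1.52160399e+00, -1.28359810e-05,
        1.32074419e+00, -6.65905755e-02]), 'joint_velocities': array([ 0.001343  ,  0.00026611, -0.0005047 ,  0.00012211,  0.00039848,
        0.00041665]), 'joint_torque': array([-1.84456570e-03, -5.31807590e+01, -3.52740026e+01,  7.08691031e-02,
        2.44240573e-02, -6.90851493e-05]), 'eef_pos': array([215.97531054, 505.51075481, 204.87162403]), 'ee_rot': array([ 2.00529725e-01,  9.79687423e-01, -5.97411422e-04, -1.57919769e-04]), 'force': array([-0.07554031,  0.11228861,  0.08003462]), 'moment': array([ 0.02208335, -0.00632426,  0.05108629]), 'finger_gap': 1.0018770891341748}
{'vertical_fov': 52.48935895957553, 'cx': 279.31301917682043, 'cy': 213.3387026298889, 'origin': array([ 939.37998771, -476.83496826, 1042.43245799]), 'rotation': array([0.26160885, 0.09817235, 0.3392192 , 0.89825015])}
{'vertical_fov': 53.86953311466803, 'cx': 270.6775850652521, 'cy': 212.31323710994212, 'origin': array([ 353.89540357,  -14.99999602, 1268.65801933]), 'rotation': array([ 0.0588499 , -0.06072971, -0.69665551,  0.71240416])}
```

View pics/scene0.png

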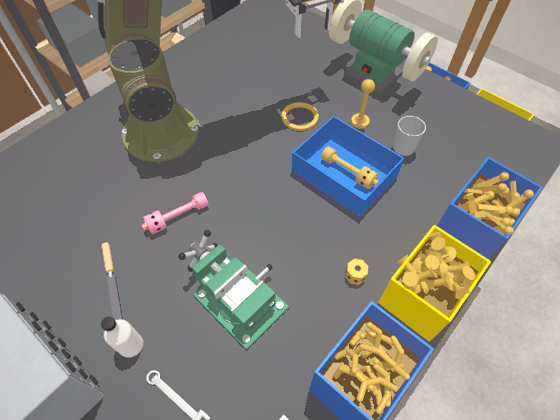

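View pics/top0.png

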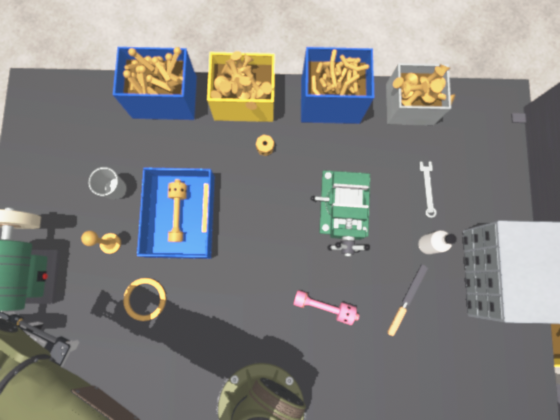

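The scene shows the brass column in the blue open tray at scene (350,168) / top (177,210). The vice is at scene (240,290) / top (347,210). Other possible matches are the pink column at top (325,307), the standing ball column at top (100,240), the spare hub at top (265,145), and the brass parts in the bins. Only the one at top (177,210) is brass, lies in the low blue tray and has the bar next to it. I'll confirm it in a crop.

```bash
cat >> h.py <<'E'
from scipy.spatial.transform import Rotation as R
def K(s): 
    return 210/np.tan(np.radians(s['vertical_fov'])/2)
def ray(s,u,v):
    d=np.array([(u-s['cx'])/K(s),-(v-s['cy'])/K(s),-1.]); return R.from_quat(s['rotation']).apply(d)
def onz(s,u,v,z):
    d=ray(s,u,v); o=s['origin']; return o+d*(z-o[2])/d[2]
def proj(s,p):
    c=R.from_quat(s['rotation']).inv().apply(np.atleast_2d(p)-s['origin']); return np.c_[s['cx']-K(s)*c[:,0]/c[:,2], s['cy']+K(s)*c[:,1]/c[:,2]]
def crop(s,x0,x1,y0,y1,f): return cv2.resize(s['pixels'][y0:y1,x0:x1,::-1],None,fx=f,fy=f,interpolation=cv2.INTER_CUBIC)
E
python3 - <<'E'
from h import *
t=load('top0'); s=load('scene0')
a=np.hstack([crop(t,132,222,162,262,4),crop(t,310,380,162,262,4)])
b=np.hstack([crop(s,285,415,115,215,2),crop(s,175,300,225,350,2)[:200]])
cv2.imwrite('pics/c1.png',a)
c=np.hstack([crop(s,290,410,115,215,3),crop(s,175,300,225,325,3)]); cv2.imwrite('pics/c2.png',c)
print(proj(t,[[0,0,0]]),proj(s,[[0,0,0]]))
hs=cv2.cvtColor(t['pixels'],cv2.COLOR_RGB2HSV)
m=cv2.inRange(hs,(8,110,80),(30,255,255))
n,l,st,c=cv2.connectedComponentsWithStats(m)
for i in range(1,n):
    if st[i,4]>60: print('top brass',st[i],c[i])
hs=cv2.cvtColor(s['pixels'],cv2.COLOR_RGB2HSV)
m=cv2.inRange(hs,(8,110,80),(30,255,255))
n,l,st,c=cv2.connectedComponentsWithStats(m)
for i in range(1,n):
    if st[i,4]>60: print('sc brass',st[i],c[i])
E
```

```text
[[260.77938081 407.41303516]] [[160.67533299 132.45515711]]
top brass [ 124   48   58   45 2026] [153.27541955  73.88746298]
top brass [ 310   50   58   44 1842] [337.57003257  76.25787188]
top brass [ 206   52   69   70 4429] [241.13276135  86.69835177]
top brass [ 393   65   56   41 1446] [422.0988935   87.37275242]
top brass [256 135  18  20 282] [264.55673759 144.4964539 ]
top brass [169 181  17  60 447] [176.48769575 206.11185682]
top brass [ 81 231  40  23 458] [101.30349345 240.63318777]
top brass [124 278  42  43 453] [141.58278146 301.92273731]
top brass [551 325   9  42 287] [555.93031359 343.47735192]
sc brass [  0   0  57  99 345] [24.93043478 43.77101449]
sc brass [ 14   0  31  43 509] [29.92534381 18.17288802]
sc brass [ 72   0  19  15 111] [81.83783784  5.51351351]
sc brass [363   0  11  10  87] [368.43678161   4.28735632]
sc brass [448   0  41  75 914] [467.62800875  34.58643326]
sc brass [465   0  45  77 805] [487.01490683  35.90931677]
sc brass [  0  24  48  81 445] [20.32359551 62.67640449]
sc brass [   0   44   41   88 1823] [13.08612178 94.08886451]
sc brass [46 59 19 20 82] [54.3902439 68.3902439]
sc brass [351  79  24  50 477] [363.28092243 105.22222222]
sc brass [477  89  57  32 473] [505.48625793 104.05919662]
sc brass [282 102  37  29 440] [299.64090909 116.08863636]
sc brass [322 147  56  41 568] [351.92957746 168.26408451]
sc brass [ 456  173   78   62 2511] [493.95499801 201.72361609]
sc brass [ 378  225  113  117 7026] [432.95844008 282.47039567]
sc brass [345 259  23  26 425] [356.22117647 271.42117647]
sc brass [ 322  317   98  103 4801] [372.7494272  367.31139346]
```

View pics/c1.png

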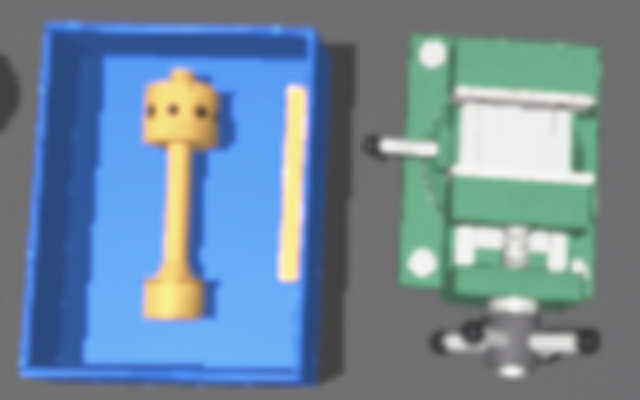

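View pics/c2.png

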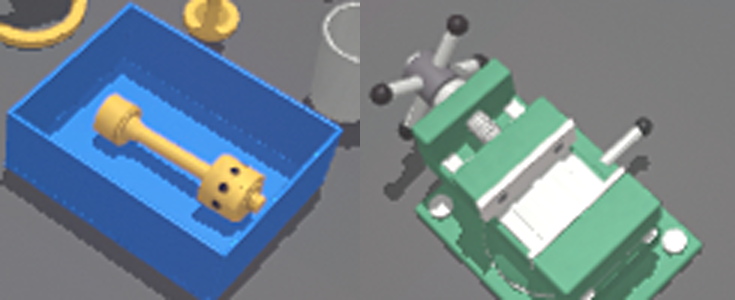

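The crop confirms it: a brass column with an eight-sided head, hub end towards the far (+x) wall at top (177,190), foot at (175,236), and the bar along the -y wall. The vice is open, with the fixed jaw's plate edge at crop row 95 and the moving jaw's at row 178. One star spoke is close to upright, tilted a little.

Run:
```python
from h import *
t=load('top0'); s=load('scene0')
np.set_printoptions(precision=1,suppress=True)
T=lambda x,y,z:onz(t,(x+.5)/4-.5+132,(y+.5)/4-.5+162,z)
V=lambda x,y,z:onz(t,(x-360+.5)/4-.5+310,(y+.5)/4-.5+162,z)
S1=lambda x,y,z:onz(s,(x+.5)/3-.5+290,(y+.5)/3-.5+115,z)
S2=lambda x,y,z:onz(s,(x-360+.5)/3-.5+175,(y+.5)/3-.5+225,z)
print('tray top',T(47,22,85),T(318,28,85),T(310,383,85),T(22,375,85))
print('tray sc',S1(5,113,85),S1(130,4,85),S1(341,130,85),S1(225,256,85))
print('tube', T(180,145,31),T(176,265,28),'stub tip',T(181,70,31),'foot end',T(173,318,27),'foot sides',T(143,296,27),T(204,296,27),'head sides',T(143,112,31),T(219,112,31))
print('vice foot bolts',V(433,53,12),V(422,262,12))
print('fixed jaw plate top edge',V(457,90,100),V(594,98,100),V(457,100,100),V(594,105,100),'moving',V(453,172,100),V(594,180,100))
print('moving jaw front',V(452,183,100),V(594,186,100))
print('scene fixed plate',S2(622,166,100),S2(528,252,100),'moving plate',S2(574,122,100),S2(480,205,100))
print('star top balls',V(440,342,86),V(590,342,86))
# spoke balls, two views
```

```text
tray top [683.2 363.3  85. ] [683.3 163.   85. ] [422.  156.6  85. ] [423.1 361.9  85. ]
tray sc [424.3 163.2  85. ] [425.8 361.4  85. ] [682.3 362.1  85. ] [683.6 166.5  85. ]
tube [603.7 272.1  31. ] [511.8 270.2  28. ] stub tip [662.5 274.9  31. ] foot end [471.7 270.3  27. ] foot sides [487.8 293.9  27. ] [488.8 247.9  27. ] head sides [628.8 301.9  31. ] [630.1 243.8  31. ]
vice foot bolts [ 691.9 -192.6   12. ] [ 526.5 -184.    12. ]
fixed jaw plate top edge [ 640.9 -197.6  100. ] [ 637.2 -297.   100. ] [ 633.5 -197.6  100. ] [ 632. -297.  100.] moving [ 580.2 -194.5  100. ] [ 576.7 -296.   100. ]
moving jaw front [ 572.2 -193.7  100. ] [ 572.3 -295.9  100. ]
scene fixed plate [ 637.7 -195.   100. ] [ 631.8 -294.8  100. ] moving plate [ 582.4 -192.4  100. ] [ 576.7 -292.5  100. ]
star top balls [ 458.8 -186.9   86. ] [ 461.2 -294.4   86. ]
```

Run:
```python
from h import *
t=load('top0'); s=load('scene0')
cv2.imwrite('pics/c3.png',np.hstack([crop(s,218,273,255,315,8),crop(t,330,372,162,222,8)]))
np.set_printoptions(precision=1,suppress=True)
a=np.radians(-2.8);ex=np.array([np.cos(a),np.sin(a),0]);ey=np.array([-np.sin(a),np.cos(a),0]);ez=np.array([0,0,1.])
st=np.array([460,-238,86.])
for th in np.arange(0,1.5,.2):
    # clockwise seen from robot(-x looking +x; +y is left): up spoke moves to right(-y)
    B=[st+58*(np.cos(th+k*np.pi/2)*ez-np.sin(th+k*np.pi/2)*ey) for k in range(4)]
    print(round(th,1),((proj(s,B)-[175,225])*3+[360,0]).round().tolist(),((proj(t,B)-[310,162])*4+[360,0]).round().tolist())
```

```text
0.0 [[420.0, 44.0], [377.0, 123.0], [442.0, 108.0], [483.0, 34.0]] [[526.0, 333.0], [591.0, 346.0], [495.0, 347.0], [429.0, 335.0]]
0.2 [[409.0, 54.0], [381.0, 128.0], [451.0, 99.0], [480.0, 29.0]] [[542.0, 335.0], [585.0, 347.0], [480.0, 346.0], [433.0, 333.0]]
0.4 [[399.0, 65.0], [386.0, 131.0], [460.0, 89.0], [476.0, 25.0]] [[557.0, 336.0], [577.0, 348.0], [466.0, 344.0], [440.0, 332.0]]
0.6 [[390.0, 76.0], [394.0, 132.0], [468.0, 79.0], [469.0, 23.0]] [[570.0, 338.0], [567.0, 349.0], [454.0, 343.0], [450.0, 332.0]]
0.8 [[383.0, 87.0], [402.0, 130.0], [475.0, 69.0], [461.0, 23.0]] [[581.0, 340.0], [554.0, 349.0], [443.0, 341.0], [463.0, 331.0]]
1.0 [[378.0, 98.0], [412.0, 127.0], [480.0, 58.0], [451.0, 25.0]] [[588.0, 342.0], [540.0, 349.0], [436.0, 339.0], [478.0, 331.0]]
1.2 [[376.0, 108.0], [422.0, 122.0], [483.0, 49.0], [441.0, 30.0]] [[592.0, 343.0], [524.0, 349.0], [430.0, 338.0], [494.0, 332.0]]
1.4 [[375.0, 117.0], [433.0, 115.0], [484.0, 41.0], [429.0, 37.0]] [[593.0, 345.0], [509.0, 348.0], [428.0, 336.0], [511.0, 332.0]]
```

View pics/c3.png

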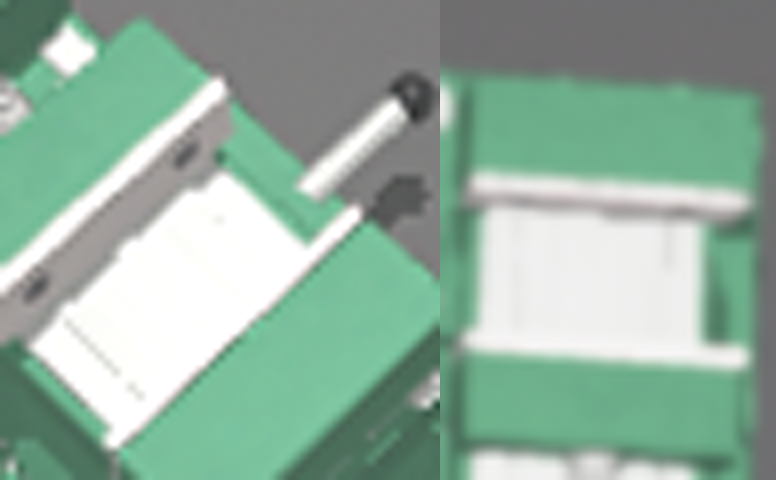

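Run:
```python
from h import *
t=load('top0'); s=load('scene0')
np.set_printoptions(precision=1,suppress=True)
S=lambda x,y,z:onz(s,(x+.5)/8-.5+218,(y+.5)/8-.5+255,z)
T=lambda x,y,z:onz(t,(x-440+.5)/8-.5+330,(y+.5)/8-.5+162,z)
for z in(100,105):
    print(z,'fixed sc',S(350,207,z),S(105,438,z),'mov',S(226,88,z),'top fixed',T(470,192,z),T(750,203,z),'mov',T(465,338,z),T(750,350,z))
def tri(p,q):
    d1=ray(s,*p);d2=ray(t,*q);A=np.c_[d1,-d2];k=np.linalg.lstsq(A,t['origin']-s['origin'],rcond=None)[0]
    a=s['origin']+k[0]*d1;b=t['origin']+k[1]*d2;return (a+b)/2,np.linalg.norm(a-b)
Sp=lambda x,y:((x+.5)/8-.5+218,(y+.5)/8-.5+255); Tp=lambda x,y:((x-440+.5)/8-.5+330,(y+.5)/8-.5+162)
print('fixed L',tri(Sp(352,206),Tp(470,192)),'fixed R',tri(Sp(105,438),Tp(750,203)),'mov L',tri(Sp(226,84),Tp(465,338)))
for n,p in dict(pinkhead=(346,313),pinkfoot=(300,298),hub=(265,145),ring=(145,300),bar=(206,207),file=(398,320)).items(): print(n,onz(t,*p,20))
```

```text
100 fixed sc [ 637.2 -196.9  100. ] [ 632.9 -295.8  100. ] mov [ 582.5 -193.2  100. ] top fixed [ 636.6 -195.9  100. ] [ 634.8 -297.6  100. ] mov [ 582.6 -193.9  100. ] [ 580.5 -296.6  100. ]
105 fixed sc [ 638.8 -198.4  105. ] [ 634.5 -296.8  105. ] mov [ 584.4 -194.7  105. ] top fixed [ 635.4 -195.2  105. ] [ 633.6 -296.3  105. ] mov [ 581.6 -193.2  105. ] [ 579.6 -295.4  105. ]
fixed L (array([ 637. , -196. ,   98.8]), np.float64(0.2572373349496971)) fixed R (array([ 634. , -296.6,  103.7]), np.float64(0.17308536108675757)) mov L (array([ 582.3, -193.3,  102.5]), np.float64(0.7318684190865835))
pinkhead [ 271.7 -244.3   20. ]
pinkfoot [ 312.  -108.4   20. ]
hub [782.2   6.7  20. ]
ring [296.2 349.4  20. ]
bar [579.4 182.9  20. ]
file [ 255. -397.   20.]
```

The zoomed view shows the jaws' edges. The fixed face is at about x=635, the moving face at about 581.5, mid-width y=-246.5 and yaw about -2.3°. The star angle is about 0.9. I'll move now: turn the tool, then travel at height to above the column head.

Request:
play_rows(series=[[[0,0,0,0,0,-0.1],[0,0,0,0,0,-0.2],[0,0,0,0,0,-0.2],[0,0,0,0,0,-0.2],[0,0,0,0,0,-0.14],[-0.05,-0.03,0,0,0,0],[-0.1,-0.058,0,0,0,0],[-0.1,-0.058,0,0,0,0],[-0.1,-0.058,0,0,0,0],[-0.1,-0.058,0,0,0,0],[-0.1,-0.058,0,0,0,0],[-0.1,-0.058,0,0,0,0]]], grip=1, force=45)

```text
time_s: 1.1
eef_pos: [414.2, 394.4, 205.2]
ee_rot: [-0.008, 1.0, -0.0, -0.0]
force: [0.1, 0.6, 0.6]
finger_gap: 0.999
```

Request:
play_rows(series=[[[-0.1,-0.058,0,0,0,0],[-0.1,-0.058,0,0,0,0],[-0.1,-0.058,0,0,0,0],[-0.1,-0.058,0,0,0,0],[-0.1,-0.058,0,0,0,0],[-0.1,-0.058,0.05,0,0,0],[-0.06,-0.03,0.1,0,0,0],[0,0,0,0,0,0],[0,0,0,0,0,0],[0,0,0,0,0,0]]])

```text
time_s: 1.93
eef_pos: [612.4, 285.9, 161.1]
ee_rot: [-0.008, 1.0, 0.0, 0.0]
force: [-0.7, -0.3, 0.6]
finger_gap: 1.001
```

```bash
cat >> h.py <<'E'
np.set_printoptions(precision=3,suppress=True)
def st():
    o=bot.observe(); open('log.txt','a').write(json.dumps([o['joint_positions'].tolist(),o['eef_pos'].tolist(),o['ee_rot'].tolist()])+'\n'); return o
def to(p,az=None,Rt=None):
    """total shares (tool axes) from the current pose to TCP p; az: jaw azimuth deg for a tool pointing down"""
    o=st(); Rc=R.from_quat(o['ee_rot']); d=np.array(p)-o['eef_pos']
    print('t',round(o['time_s'],2),'pos',o['eef_pos'],'F',o['force'],'gap',round(94*o['finger_gap'],1),'q',o['joint_positions'])
    print('axes x,y,z',Rc.as_matrix().T.round(3).tolist())
    if az is not None:
        c,s_=np.cos(np.radians(az)),np.sin(np.radians(az)); y=np.array([c,s_,0]);z=np.array([0,0,-1.]);Rt=R.from_matrix(np.c_[np.cross(y,z),y,z])
    print('shift shares (current axes)',Rc.inv().apply(d)/300)
    if Rt is not None: print('turn shares',(Rc.inv()*Rt).as_rotvec()/.5)
E
python3 -c "
from h import *
to([619,271,12],91)"
```

```text
t 1.93 pos [612.401 285.914 161.15 ] F [-0.72  -0.325  0.618] gap 94.1 q [ 0.383  0.619  1.166  0.     1.357 -1.205]
axes x,y,z [[-1.0, -0.017, -0.0], [-0.017, 1.0, 0.0], [0.0, 0.0, -1.0]]
shift shares (current axes) [-0.021 -0.05   0.497]
turn shares [ 0.001  0.001 -0.002]
```

Request:
play_rows(series=[[[-0.021,-0.05,0,0,0,0],[0,0,0.05,0,0,0],[0,0,0.07,0,0,0],[0,0,0.08,0,0,0],[0,0,0.08,0,0,0],[0,0,0.08,0,0,0],[0,0,0.06,0,0,0],[0,0,0.04,0,0,0],[0,0,0.03,0,0,0],[0,0,0,0,0,0],[0,0,0,0,0,0]]])

```text
time_s: 2.85
eef_pos: [619.7, 270.6, 14.5]
ee_rot: [-0.008, 1.0, 0.0, 0.001]
force: [0.4, 0.1, 0.2]
finger_gap: 1.0
```

Request:
play_rows(series=[[[0,0,0,0,0,0],[0,0,0,0,0,0],[0,0,0,0,0,0],[0,0,0,0,0,0],[0,0,0,0,0,0],[0,0,0,0,0,0],[0,0,0,0,0,0],[0,0,0,0,0,0]]], grip=-1, force=45)

```text
time_s: 3.52
eef_pos: [619.4, 270.7, 13.7]
ee_rot: [-0.008, 1.0, 0.0, 0.0]
force: [0.5, 2.4, 1.7]
finger_gap: 0.55
```

```bash
python3 -c "
from h import *
to([619,271,180],91)"
```

```text
t 3.52 pos [619.397 270.717  13.671] F [0.526 2.397 1.677] gap 51.7 q [ 0.358  0.771  1.275  0.     1.095 -1.229]
axes x,y,z [[-1.0, -0.016, -0.0], [-0.016, 1.0, 0.0], [0.0, 0.0, -1.0]]
shift shares (current axes) [ 0.001  0.001 -0.554]
turn shares [ 0.001  0.001 -0.002]
```

Request:
play_rows(series=[[[0,0,-0.02,0,0,0],[0,0,-0.04,0,0,0],[0,0,-0.06,0,0,0],[0,0,-0.07,0,0,0],[0,0,-0.07,0,0,0],[0,0,-0.07,0,0,0],[0,0,-0.07,0,0,0],[0,0,-0.06,0,0,0],[0,0,-0.05,0,0,0],[0,0,-0.03,0,0,0],[0,0,0,0,0,0],[0,0,0,0,0,0]]])

```text
time_s: 4.52
eef_pos: [619.1, 270.4, 175.3]
ee_rot: [-0.008, 1.0, -0.0, -0.0]
force: [-0.3, 0.7, -6.8]
finger_gap: 0.553
```

Run:
```python
from h import *
to([532,20,180],90)
s=snap('scene','s1')
cv2.imwrite('pics/c4.png',crop(s,280,440,60,210,4))
```

```text
t 4.52 pos [619.112 270.353 175.272] F [-0.329  0.668 -6.822] gap 52.0 q [ 0.358  0.609  1.149 -0.     1.384 -1.229]
axes x,y,z [[-1.0, -0.016, 0.0], [-0.016, 1.0, -0.0], [-0.0, -0.0, -1.0]]
shift shares (current axes) [ 0.304 -0.83  -0.016]
turn shares [-0.    -0.     0.032]
```

View pics/c4.png

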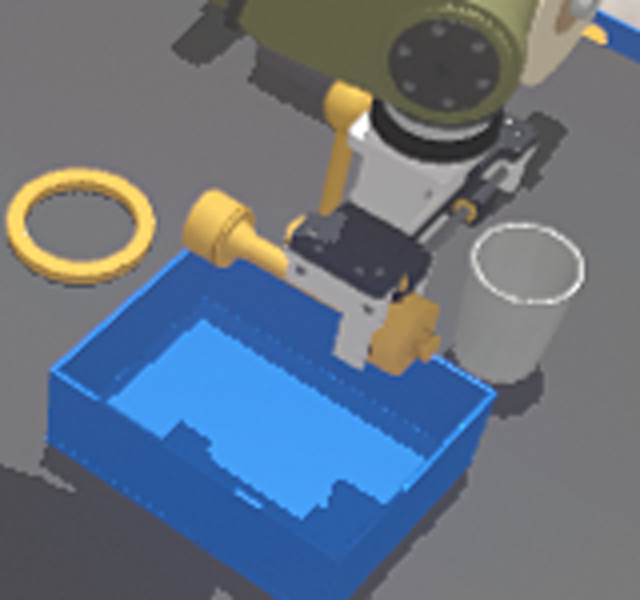

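The picture shows the column level in the fingers, above the tray. Next I'll move it to the open bench and lower it.

Request:
play_rows(series=[[[0.015,-0.04,0,0,0,0.01],[0.03,-0.08,0,0,0,0.01],[0.035,-0.1,0,0,0,0.01],[0.04,-0.11,0,0,0,0],[0.04,-0.11,0,0,0,0],[0.04,-0.11,0,0,0,0],[0.035,-0.1,0,0,0,0],[0.03,-0.08,0,0,0,0],[0.025,-0.06,0,0,0,0],[0.014,-0.04,0,0,0,0],[0,0,0.03,0,0,0],[0,0,0.05,0,0,0]]])

```text
time_s: 5.57
eef_pos: [529.5, 21.0, 151.7]
ee_rot: [-0.0, 1.0, 0.0, 0.001]
force: [1.4, -0.3, -6.0]
finger_gap: 0.548
```

Request:
play_rows(series=[[[0,0,0.07,0,0,0],[0,0,0.07,0,0,0],[0,0,0.07,0,0,0],[0,0,0.07,0,0,0],[0,0,0.06,0,0,0],[0,0,0.045,0,0,0],[0,0,0.03,0,0,0],[0,0,0.02,0,0,0],[0,0,0,0,0,0],[0,0,0,0,0,0]]])

```text
time_s: 6.4
eef_pos: [529.1, 21.4, 21.1]
ee_rot: [-0.001, 1.0, 0.0, 0.0]
force: [0.4, 0.1, -5.2]
finger_gap: 0.549
```

```bash
python3 -c "
from h import *
to([532,20,8.5],90)"
```

```text
t 6.4 pos [529.126  21.375  21.093] F [ 0.426  0.137 -5.202] gap 51.6 q [-0.029  0.485  1.739  0.     0.917 -1.601]
axes x,y,z [[-1.0, -0.001, -0.0], [-0.001, 1.0, 0.0], [0.0, 0.0, -1.0]]
shift shares (current axes) [-0.01  -0.005  0.042]
turn shares [0.    0.    0.003]
```

Request:
play_rows(series=[[[0,0,0.015,0,0,0],[0,0,0.012,0,0,0],[0,0,0.008,0,0,0],[0,0,0.004,0,0,0],[0,0,0.003,0,0,0],[0,0,0,0,0,0],[0,0,0,0,0,0]]])

```text
time_s: 6.98
eef_pos: [529.0, 21.1, 8.6]
ee_rot: [-0.001, 1.0, -0.0, 0.0]
force: [-2.6, -0.6, -0.7]
finger_gap: 0.55
```

Run:
```python
from h import *
to([532,20,8.5],90)
L=[json.loads(l) for l in open('log.txt')]
A=[];b=[]
for q,p,_ in L:
    q=np.array(q);r=np.sqrt(p[0]**2+p[1]**2-36.5**2)
    a1,a2,a3=q[1],q[1]+q[2],q[1]+q[2]+q[4]
    A+= [[1,0,np.sin(a1),np.sin(a2),np.cos(a2),np.sin(a3)],[0,1,np.cos(a1),np.cos(a2),-np.sin(a2),np.cos(a3)]];b+=[r,p[2]]
x,res,rk,sv=np.linalg.lstsq(np.array(A),b,rcond=None);print(x,res,rk,sv)
```

```text
t 6.98 pos [529.021  21.13    8.642] F [-2.604 -0.552 -0.669] gap 51.7 q [-0.029  0.506  1.744 -0.     0.891 -1.601]
axes x,y,z [[-1.0, -0.001, -0.0], [-0.001, 1.0, -0.0], [0.0, -0.0, -1.0]]
shift shares (current axes) [-0.01  -0.004  0.   ]
turn shares [-0.     0.     0.002]
[  0.007 226.502 424.199 447.5    40.899 275.937] [0.] 6 [4.349 3.278 0.449 0.346 0.139 0.   ]
```

Request:
play_rows(series=[[[0,0,0,0,0,0],[0,0,0,0,0,0],[0,0,0,0,0,0],[0,0,0,0,0,0],[0,0,-0.03,0,0,0],[0,0,-0.06,0,0,0],[0,0,-0.08,0,0,0],[0,0,-0.08,0,0,0],[0,0,-0.08,0,0,0],[0,0,-0.05,0,0,0]]], grip=1)

```text
time_s: 7.82
eef_pos: [529.6, 21.2, 125.6]
ee_rot: [-0.001, 1.0, -0.0, 0.002]
force: [0.2, 0.4, -0.6]
finger_gap: 1.005
```

Run:
```python
from h import *
st(); s=snap('scene','s2');t=snap('top','t2')
for n,im in(('s',s),('t',t)):
    m=cv2.inRange(cv2.cvtColor(im['pixels'],cv2.COLOR_RGB2HSV),(8,110,80),(30,255,255))
    k,l,q,c=cv2.connectedComponentsWithStats(m)
    print(n,[ (q[i].tolist(),c[i].round(1).tolist()) for i in range(1,k) if q[i,4]>30])
p=proj(s,[[374,21,22],[540,21,26],[564,21,26]]);print(p);x,y=p.mean(0).astype(int)
p=proj(t,[[374,21,22],[540,21,26],[564,21,26]]);print(p);u,v=p.mean(0).astype(int)
print(x,y,u,v)
cv2.imwrite('pics/c5.png',np.hstack([crop(s,x-60,x+60,y-60,y+60,3),crop(t,u-50,u+50,v-60,v+60,3)]))
```

```text
s [([0, 0, 57, 99, 348], [24.8, 43.5]), ([14, 0, 31, 43, 495], [29.9, 18.0]), ([72, 0, 18, 15, 95], [81.5, 5.3]), ([329, 0, 12, 20, 100], [332.9, 6.5]), ([364, 0, 10, 10, 87], [368.4, 4.2]), ([448, 0, 41, 75, 915], [467.6, 34.6]), ([465, 0, 45, 77, 806], [487.0, 35.9]), ([0, 24, 48, 82, 441], [20.3, 62.6]), ([0, 44, 41, 88, 1824], [13.1, 94.1]), ([46, 58, 17, 27, 95], [55.1, 70.9]), ([351, 79, 24, 49, 471], [363.3, 105.1]), ([477, 89, 57, 32, 473], [505.5, 104.1]), ([305, 121, 12, 9, 40], [310.2, 125.7]), ([456, 173, 78, 62, 2511], [494.0, 201.7]), ([244, 180, 26, 24, 275], [255.5, 191.1]), ([275, 204, 25, 23, 394], [287.8, 214.8]), ([378, 225, 113, 117, 7026], [433.0, 282.5]), ([345, 259, 23, 26, 425], [356.2, 271.4]), ([322, 317, 98, 103, 4792], [372.7, 367.2])]
t [([124, 48, 58, 45, 2024], [153.3, 73.9]), ([310, 50, 58, 44, 1842], [337.6, 76.3]), ([206, 52, 69, 70, 4431], [241.1, 86.7]), ([393, 65, 56, 41, 1451], [422.1, 87.4]), ([256, 135, 18, 20, 282], [264.6, 144.5]), ([81, 231, 40, 23, 470], [101.4, 240.6]), ([125, 278, 41, 41, 113], [153.3, 292.4]), ([127, 283, 32, 34, 97], [136.4, 302.1]), ([551, 325, 9, 42, 287], [555.9, 343.5])]
[[246.725 185.298]
 [289.271 215.969]
 [295.782 220.776]]
[[256.858 275.843]
 [258.328 220.585]
 [258.541 212.802]]
277 207 257 236
```

View pics/c5.png

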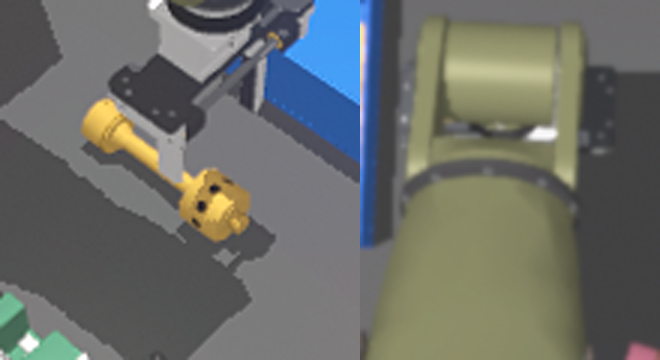

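The column lies on the open bench, released, with its head at scene (288,215) and foot at (254,191). Now I'll lean the tool by 0.5 rad towards the foot.

Request:
play_rows(series=[[[0,0,0,0,0.1,0],[0,0,0,0,0.15,0],[0,0,0,0,0.2,0],[0,0,0,0,0.2,0],[0,0,0,0,0.2,0],[0,0,0,0,0.15,0],[0,0,0,0,0,0],[0,0,0,0,0,0]]])

```text
time_s: 8.58
eef_pos: [528.8, 21.2, 120.7]
ee_rot: [-0.001, 0.969, -0.0, -0.247]
force: [-0.1, -0.7, 0.4]
finger_gap: 1.003
```

```bash
cat > kin.py <<'E'
from h import *
from scipy.optimize import least_squares
L=[json.loads(l) for l in open('log.txt')]
A=[];b=[]
for q,p,_ in L:
    r=np.sqrt(p[0]**2+p[1]**2-36.5**2); a1,a2,a3=q[1],q[1]+q[2],q[1]+q[2]+q[4]
    A+= [[0,np.sin(a1),np.sin(a2),np.cos(a2),np.sin(a3)],[1,np.cos(a1),np.cos(a2),-np.sin(a2),np.cos(a3)]];b+=[r,p[2]]
x,res,rk,sv=np.linalg.lstsq(np.array(A),b,rcond=None)
def ik(r,z,pitch):
    "r in the arm's plane of the TCP, pitch: tool angle from up (pi = down)"
    f=lambda q:[x[1]*np.sin(q[0])+x[2]*np.sin(q[0]+q[1])+x[3]*np.cos(q[0]+q[1])+x[4]*np.sin(pitch)-r,
                x[0]+x[1]*np.cos(q[0])+x[2]*np.cos(q[0]+q[1])-x[3]*np.sin(q[0]+q[1])+x[4]*np.cos(pitch)-z]
    s=least_squares(f,[.4,1.7],bounds=([-.79,.23],[2.21,2.52])); return np.r_[s.x,pitch-s.x.sum()],np.abs(s.fun).max()
E
python3 - <<'E'
from kin import *
to([532,20,8.5],90); print(x,res,rk)
for lean in(0,15,30,45): # degrees below horizontal at the vice
    for z in (206,260):
        c=np.radians(lean); pt=np.r_[660+19*np.cos(c),z-19*np.sin(c)]
        print('vice',lean,z,ik(*pt,np.pi/2+c))
    print('pick',lean,ik(535-19*np.sin(c),26-19*np.cos(c),np.pi+c))
for lean in (10,30,45,60): print('star',lean,[ik(512,z,np.pi/2+np.radians(lean)) for z in (50,140)])
E
```

```text
t 8.58 pos [528.759  21.17  120.703] F [-0.118 -0.724  0.42 ] gap 94.3 q [-0.023  0.648  1.296 -0.012  1.698 -1.594]
axes x,y,z [[-0.878, -0.001, 0.48], [-0.001, 1.0, 0.0], [-0.48, -0.001, -0.878]]
shift shares (current axes) [-0.189 -0.004  0.323]
turn shares [-0.    -1.     0.002]
[222.082 424.209 447.5    40.896 271.529] [0.] 5
vice 0 206 (array([ 0.47 ,  2.081, -0.98 ]), np.float64(2.2737367544323206e-13))
vice 0 260 (array([ 0.34 ,  2.077, -0.846]), np.float64(5.684341886080802e-14))
pick 0 (array([0.521, 1.725, 0.896]), np.float64(9.094947017729282e-13))
vice 15 206 (array([ 0.329,  2.052, -0.548]), np.float64(2.2737367544323206e-13))
vice 15 260 (array([ 0.218,  2.026, -0.411]), np.float64(1.3642420526593924e-12))
pick 15 (array([0.65 , 1.53 , 1.223]), np.float64(1.1368683772161603e-13))
vice 30 206 (array([ 0.255,  1.957, -0.117]), np.float64(8.526512829121202e-14))
vice 30 260 (array([0.167, 1.913, 0.014]), np.float64(8.526512829121202e-14))
pick 30 (array([0.8  , 1.333, 1.533]), np.float64(1.6143530956469476e-11))
vice 45 206 (array([0.254, 1.81 , 0.292]), np.float64(1.3557155398302712e-11))
vice 45 260 (array([0.188, 1.754, 0.415]), np.float64(2.842170943040401e-14))
pick 45 (array([0.96 , 1.138, 1.828]), np.float64(3.375077994860476e-14))
star 10 [(array([ 0.704,  2.413, -1.372]), np.float64(4.547473508864641e-12)), (array([ 0.329,  2.48 , -1.064]), np.float64(2.2737367544323206e-13))]
star 30 [(array([ 0.369,  2.402, -0.677]), np.float64(2.2737367544323206e-13)), (array([ 0.051,  2.395, -0.352]), np.float64(8.526512829121202e-14))]
star 45 [(array([ 0.24 ,  2.301, -0.184]), np.float64(1.1368683772161603e-13)), (array([-0.003,  2.257,  0.102]), np.float64(5.229594535194337e-12))]
star 60 [(array([0.226, 2.148, 0.244]), np.float64(5.684341886080802e-14)), (array([0.042, 2.085, 0.492]), np.float64(1.4097167877480388e-11))]
```

Request:
play_rows(series=[[[0,0,0,0,0.15,0],[0,0,0,0,0.2,0],[0,0,0,0,0.2,0],[0,0,0,0,0.197,0],[0,0,0,0,0,0],[0,0,0,0,0,0]]])

```text
time_s: 9.08
eef_pos: [528.7, 21.1, 121.2]
ee_rot: [-0.001, 0.907, -0.0, -0.422]
force: [0.3, 0.1, 0.7]
finger_gap: 1.0
```

```bash
python3 -c "
from h import *
to([519.4+53.6,21.2,13.8+45])
to([519.4,21.2,13.8])"
```

```text
t 9.08 pos [528.728  21.143 121.18 ] F [0.334 0.107 0.676] gap 94.0 q [-0.021  0.889  1.035 -0.019  2.089 -1.594]
axes x,y,z [[-0.644, -0.001, 0.765], [-0.001, 1.0, 0.0], [-0.765, -0.001, -0.644]]
shift shares (current axes) [-0.254 -0.     0.021]
t 9.08 pos [528.728  21.143 121.18 ] F [0.334 0.107 0.676] gap 94.0 q [-0.021  0.889  1.035 -0.019  2.089 -1.594]
axes x,y,z [[-0.644, -0.001, 0.765], [-0.001, 1.0, 0.0], [-0.765, -0.001, -0.644]]
shift shares (current axes) [-0.254  0.     0.254]
```

Request:
play_rows(series=[[[-0.06,0,0,0,0,0],[-0.08,0,0,0,0,0],[-0.08,0,0,0,0,0],[-0.034,0,0,0,0,0],[0,0,0.05,0,0,0],[0,0,0.07,0,0,0],[0,0,0.07,0,0,0],[0,0,0.04,0,0,0],[0,0,0.024,0,0,0],[0,0,0,0,0,0],[0,0,0,0,0,0]]])

```text
time_s: 10.0
eef_pos: [520.2, 21.1, 16.3]
ee_rot: [-0.001, 0.907, -0.0, -0.421]
force: [-0.1, -0.6, -0.5]
finger_gap: 0.999
```

```bash
python3 -c "
from h import *
to([519.4,21.2,13.8])"
```

```text
t 10.0 pos [520.194  21.104  16.333] F [-0.075 -0.619 -0.48 ] gap 93.9 q [-0.021  1.005  1.085 -0.018  1.921 -1.591]
axes x,y,z [[-0.645, -0.001, 0.764], [-0.001, 1.0, -0.0], [-0.764, -0.001, -0.645]]
shift shares (current axes) [-0.005  0.     0.007]
```

Request:
play_rows(series=[[[-0.003,0,0.003,0,0,0],[0,0,0,0,0,0],[0,0,0,0,0,0],[0,0,0,0,0,0],[0,0,0,0,0,0],[0,0,0,0,0,0],[0,0,0,0,0,0],[0,0,0,0,0,0]]], grip=-1, force=58)

```text
time_s: 10.67
eef_pos: [519.4, 21.1, 13.7]
ee_rot: [-0.001, 0.906, -0.0, -0.423]
force: [1.2, 0.5, 0.5]
finger_gap: 0.549
```

Request:
play_rows(series=[[[0.02,0,-0.017,0,0,0],[0.04,0,-0.034,0,0,0],[0.055,0,-0.046,0,0,0],[0.065,0,-0.055,0,0,0],[0.07,0,-0.059,0,0,0],[0.07,0,-0.059,0,0,0],[0.07,0,-0.059,0,0,0],[0.06,0,-0.051,0,0,0],[0.05,0,-0.042,0,0,0],[0.03,0,-0.025,0,0,0],[0.015,0,-0.013,0,0,0],[0,0,0,0,0,0]]])

```text
time_s: 11.67
eef_pos: [520.3, 21.1, 228.7]
ee_rot: [-0.001, 0.907, -0.0, -0.422]
force: [-0.5, -0.3, -6.0]
finger_gap: 0.547
```

```bash
python3 -c "
from kin import *
to([519.4,21.2,216])
c=np.radians(50)
for pit in np.radians([230,200,170,140]): print(ik(520,230,pit),ik(600,250,pit))
for z in(225,260): print(ik(660,z-14.5,np.pi/2+c))"
```

```text
t 11.67 pos [520.263  21.118 228.737] F [-0.485 -0.279 -5.959] gap 51.5 q [-0.021  0.768  0.99  -0.022  2.255 -1.599]
axes x,y,z [[-0.644, -0.001, 0.765], [-0.001, 1.0, -0.0], [-0.765, -0.001, -0.644]]
shift shares (current axes) [-0.031  0.     0.03 ]
(array([0.769, 0.985, 2.26 ]), np.float64(7.958078640513122e-13)) (array([1.008, 0.524, 2.482]), np.float64(1.7053025658242404e-12))
(array([0.438, 1.314, 1.738]), np.float64(1.0800249583553523e-11)) (array([0.623, 0.994, 1.874]), np.float64(3.183231456205249e-12))
(array([0.114, 1.697, 1.156]), np.float64(0.0)) (array([0.281, 1.45 , 1.235]), np.float64(1.1368683772161603e-13))
(array([-0.128,  2.081,  0.491]), np.float64(1.1368683772161603e-13)) (array([0.042, 1.869, 0.533]), np.float64(1.1368683772161603e-12))
(array([0.22 , 1.765, 0.459]), np.float64(5.684341886080802e-14))
(array([0.182, 1.724, 0.538]), np.float64(5.684341886080802e-14))
```

Request:
play_rows(series=[[[0,0,0,0,-0.08,0],[0,0,0,0,-0.12,0],[0,0,0,0,-0.15,0],[0,0,0,0,-0.15,0],[0,0,0,0,-0.15,0],[0,0,0,0,-0.15,0],[0,0,0,0,-0.15,0],[0,0,0,0,-0.15,0],[0,0,0,0,-0.15,0],[0,0,0,0,-0.15,0],[0,0,0,0,-0.15,0]]])

```text
time_s: 12.58
eef_pos: [519.5, 21.1, 226.5]
ee_rot: [-0.001, 0.999, 0.0, -0.049]
force: [-0.1, -0.2, -6.2]
finger_gap: 0.554
```

Request:
play_rows(series=[[[0,0,0,0,-0.15,0],[0,0,0,0,-0.15,0],[0,0,0,0,-0.15,0],[0,0,0,0,-0.15,0],[0,0,0,0,-0.15,0],[0,0,0,0,-0.15,0],[0,0,0,0,-0.15,0],[0,0,0,0,-0.15,0],[0,0,0,0,-0.15,0],[0,0,0,0,-0.12,0],[0,0,0,0,-0.062,0],[0,0,0,0,0,0]]])

```text
time_s: 13.58
eef_pos: [518.2, 21.2, 225.1]
ee_rot: [-0.001, 0.945, 0.0, 0.326]
force: [0.2, -0.7, -5.7]
finger_gap: 0.549
```

```bash
python3 -c "
from kin import *
to([610+12.2,-245.5,290-14.5])"
```

```text
t 13.58 pos [518.201  21.218 225.099] F [ 0.235 -0.691 -5.721] gap 51.6 q [-0.045 -0.118  2.069  0.056  0.528 -1.655]
axes x,y,z [[-0.788, -0.001, -0.616], [-0.001, 1.0, 0.0], [0.616, 0.001, -0.788]]
shift shares (current axes) [-0.376 -0.889  0.08 ]
```

Request:
play_rows(series=[[[0,0,0,0.04,0,0.052],[0,0,0,0.07,0,0.09],[0,0,0,0.09,0,0.115],[0,0,0,0.09,0,0.115],[0,0,0,0.09,0,0.115],[0,0,0,0.08,0,0.102],[0,0,0,0.05,0,0.064],[0,0,0,0.027,0,0.034],[0,0,0,0,0,0],[0,0,0,0,0,0]]])

```text
time_s: 14.42
eef_pos: [519.8, 21.2, 226.8]
ee_rot: [0.202, 0.923, -0.07, 0.319]
force: [-0.4, 0.2, -6.1]
finger_gap: 0.549
```

```bash
python3 -c "
from kin import *
o=st();tz=R.from_quat(o['ee_rot']).apply([0,0,1]);print(tz)
to(np.array([610,-245.5,275])+19*tz)
print(o['eef_pos']-19*tz)
s=snap('scene','s3');t=snap('top','t3')
g=o['eef_pos']-19*tz
P=[g+[0,0,38],g,g-[0,0,152]]
x,y=proj(s,P).mean(0).astype(int);u,v=proj(t,P).mean(0).astype(int);print(proj(s,P),x,y)
cv2.imwrite('pics/c6.png',crop(s,x-70,x+70,y-65,y+65,4))
"
```

```text
[ 0.56  -0.258 -0.787]
t 14.42 pos [519.839  21.175 226.831] F [-0.428  0.17  -6.057] gap 51.6 q [ 0.145 -0.053  2.006 -0.559  0.686 -0.647]
axes x,y,z [[-0.715, 0.329, -0.617], [0.418, 0.908, 0.0], [0.56, -0.258, -0.787]]
shift shares (current axes) [-0.606 -0.682  0.334]
[509.192  26.072 241.786]
[[282.965 149.715]
 [282.833 160.121]
 [282.381 195.985]] 282 168
```

View pics/c6.png

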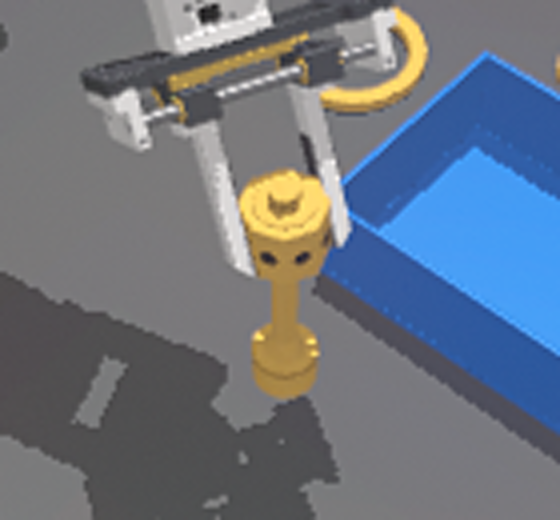

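The column hangs upright in the leaned grip: stub at crop (285,203), foot at (285,375). Next I'll raise it and carry it over the open jaws.

Request:
play_rows(series=[[[-0.03,0,-0.04,0,0,0],[-0.063,0,-0.078,0,0,0],[-0.03,-0.035,0.017,0,0,0],[-0.055,-0.062,0.03,0,0,0],[-0.064,-0.072,0.035,0,0,0],[-0.064,-0.072,0.035,0,0,0],[-0.064,-0.072,0.035,0,0,0],[-0.064,-0.072,0.035,0,0,0],[-0.064,-0.072,0.035,0,0,0],[-0.064,-0.072,0.035,0,0,0],[-0.055,-0.062,0.03,0,0,0],[-0.045,-0.05,0.026,0,0,0]]])

```text
time_s: 15.52
eef_pos: [614.2, -236.5, 304.0]
ee_rot: [0.203, 0.923, -0.07, 0.319]
force: [0.4, 0.1, -5.6]
finger_gap: 0.55
```

Request:
play_rows(series=[[[-0.025,-0.027,0.014,0,0,0],[-0.012,-0.014,0.007,0,0,0],[0,0,0,0,0,0],[0,0,0,0,0,0],[0,0,0,0,0,0]]])

```text
time_s: 15.93
eef_pos: [620.3, -249.4, 306.0]
ee_rot: [0.202, 0.923, -0.069, 0.32]
force: [-0.6, -0.6, -5.6]
finger_gap: 0.549
```

```bash
cat >> h.py <<'E'
def grasp():
    o=st(); tz=R.from_quat(o['ee_rot']).apply([0,0,1]); return o['eef_pos']-19*tz,tz
def tri(s,t,p,q):
    d1=ray(s,*p);d2=ray(t,*q);k=np.linalg.lstsq(np.c_[d1,-d2],t['origin']-s['origin'],rcond=None)[0]
    a=s['origin']+k[0]*d1;b=t['origin']+k[1]*d2;return (a+b)/2,np.linalg.norm(a-b)
E
python3 -c "
from h import *
s0=load('scene0');t0=load('top0');print('lever ball',tri(s0,t0,(269.9,266.5),(313.6,198.4)))
g,tz=grasp();print(g);to(np.array([610,-245.5,275])+19*tz)
s=snap('scene','s4');t=snap('top','t4')
P=[g+[0,0,38],g,g-[0,0,152]];print(proj(s,P),proj(t,P))
x,y=proj(s,P).mean(0).astype(int);u,v=proj(t,P).mean(0).astype(int);print(x,y,u,v)
cv2.imwrite('pics/c7.png',np.hstack([crop(s,x-50,x+50,y-50,y+70,4),crop(t,u-40,u+50,v-60,v+60,4)]))
"
```

```text
lever ball (array([ 609.698, -141.783,   49.998]), np.float64(6.278320022834968))
[ 609.666 -244.564  320.926]
t 15.93 pos [ 620.349 -249.445  305.991] F [-0.64  -0.559 -5.572] gap 51.6 q [-0.44   0.16   1.593  0.011  0.722 -1.585]
axes x,y,z [[-0.714, 0.329, -0.618], [0.418, 0.909, 0.002], [0.562, -0.257, -0.786]]
shift shares (current axes) [ 0.093 -0.003  0.122]
[[228.034 232.679]
 [230.019 242.524]
 [236.616 275.239]] [[372.247 171.138]
 [368.282 175.422]
 [355.057 189.714]]
231 250 365 178
```

View pics/c7.png

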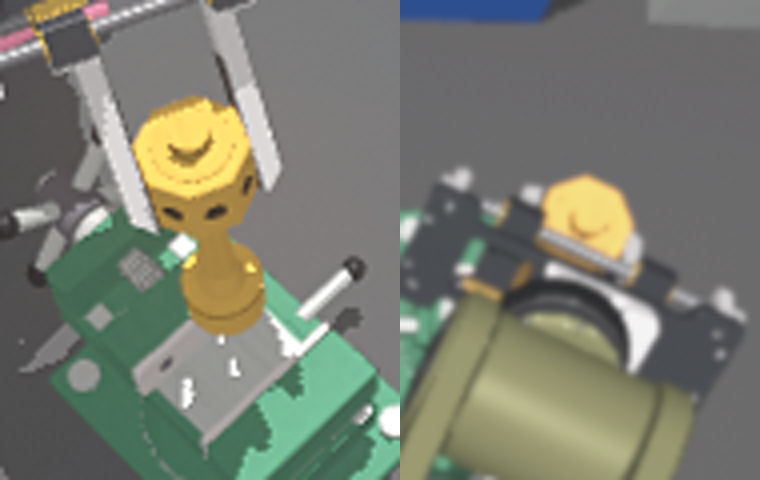

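The column is upright over the open gap. Its foot centre measures scene (236.7,275.3) against a predicted (236.6,275.2), and its head matches in both views. I'll lower it into the gap.

Request:
play_rows(series=[[[0.012,0,0.016,0,0,0],[0.025,0,0.032,0,0,0],[0.032,0,0.041,0,0,0],[0.032,0,0.041,0,0,0],[0.025,0,0.032,0,0,0],[0.02,0,0.025,0,0,0],[0.018,0,0.023,0,0,0],[0.014,0,0.018,0,0,0],[0.01,0,0.0125,0,0,0],[0.005,0,0.006,0,0,0],[0,0,0,0,0,0],[0,0,0,0,0,0]]])

```text
time_s: 17.03
eef_pos: [621.0, -250.6, 212.7]
ee_rot: [0.203, 0.923, -0.069, 0.32]
force: [0.8, 0.1, -5.8]
finger_gap: 0.55
```

```bash
python3 -c "
from h import *
g,tz=grasp();print(g-[0,0,152]);to(np.array([610,-245.5,222])+19*tz)"
```

```text
[ 610.286 -245.659   75.574]
t 17.03 pos [ 620.978 -250.558  212.652] F [ 0.778  0.114 -5.752] gap 51.7 q [-0.441  0.244  1.716  0.014  0.514 -1.59 ]
axes x,y,z [[-0.713, 0.329, -0.619], [0.418, 0.908, 0.002], [0.563, -0.258, -0.785]]
shift shares (current axes) [0.012 0.    0.014]
```

Request:
play_rows(series=[[[0.004,0,0.005,0,0,0],[0.002,0,0.0026,0,0,0],[0.002,0,0.0026,0,0,0],[0,0,0,0,0,0],[0,0,0,0,0,0]]])

```text
time_s: 17.45
eef_pos: [620.9, -250.5, 208.4]
ee_rot: [0.203, 0.923, -0.069, 0.32]
force: [0.2, 0.0, -4.9]
finger_gap: 0.551
```

Request:
play_rows(series=[[[0.002,0,0.0026,0,0,0],[0,0,0,0,0,0],[0,0,0,0,0,0]]])

```text
time_s: 17.7
eef_pos: [621.2, -250.6, 208.3]
ee_rot: [0.202, 0.923, -0.07, 0.321]
force: [-2.4, 1.3, 3.2]
finger_gap: 0.551
```

```bash
python3 -c "
from h import *
g,tz=grasp();print(g-[0,0,152]);to(np.array([610,-245.5,222])+19*tz);print(bot.observe()['moment'])"
```

```text
[ 610.511 -245.727   71.224]
t 17.7 pos [ 621.219 -250.633  208.316] F [-2.351  1.338  3.231] gap 51.8 q [-0.441  0.249  1.721  0.015  0.503 -1.59 ]
axes x,y,z [[-0.712, 0.329, -0.62], [0.418, 0.908, 0.002], [0.564, -0.258, -0.785]]
shift shares (current axes) [ 0.004 -0.     0.002]
[0.112 0.391 0.015]
```

Request:
play_rows(series=[[[-0.001,0,-0.0013,0,0,0],[0,0,0,0,0,0],[0,0,0,0,0,0]]])

```text
time_s: 17.95
eef_pos: [621.1, -250.6, 208.3]
ee_rot: [0.203, 0.923, -0.069, 0.32]
force: [-0.3, 0.7, 2.2]
finger_gap: 0.55
```

Request:
play_rows(series=[[[0,0,0,0,0,0],[0,0,0,0,0,0],[0,0,0,0,0,0],[0,0,0,0,0,0],[0,0,0,0,0,0]]], force=3)

```text
time_s: 18.37
eef_pos: [621.1, -250.5, 208.2]
ee_rot: [0.203, 0.923, -0.069, 0.32]
force: [1.1, 2.5, 4.6]
finger_gap: 0.556
```

```bash
python3 -c "
from h import *
g,tz=grasp();print(g-[0,0,152]);to(np.array([610,-245.5,222])+19*tz);print(bot.observe()['moment'])
s=snap('scene','s5')"
```

```text
[ 610.376 -245.568   71.124]
t 18.37 pos [ 621.072 -250.466  208.204] F [1.149 2.492 4.581] gap 52.2 q [-0.441  0.249  1.721  0.015  0.504 -1.59 ]
axes x,y,z [[-0.713, 0.329, -0.619], [0.418, 0.908, 0.002], [0.563, -0.258, -0.785]]
shift shares (current axes) [ 0.003 -0.     0.002]
[ 0.255 -0.447  0.266]
```

Request:
play_rows(series=[[[0,0,0,0,0,0],[0,0,0,0,0,0],[0,0,0,0,0,0],[0,0,0,0,0,0]]], grip=0.25)

```text
time_s: 18.75
eef_pos: [620.6, -250.5, 207.3]
ee_rot: [0.203, 0.923, -0.069, 0.319]
force: [-0.1, 0.5, 0.3]
finger_gap: 0.623
```

Request:
play_rows(series=[[[0,0,0,0,0,0],[0,0,0,0,0,0],[0,0,0,0,0,0],[0,0,0,0,0,0],[0,0,0,0,0,0]]], grip=1)

```text
time_s: 19.17
eef_pos: [620.8, -250.5, 207.8]
ee_rot: [0.203, 0.923, -0.069, 0.32]
force: [0.4, -0.8, 0.0]
finger_gap: 0.942
```

```bash
python3 -c "
from h import *
g,tz=grasp();to(np.array([610,-245.5,222])+19*tz)
s=snap('scene','s6')
P=[[610.4,-245.6,70],[610.4,-245.6,225],[610.4,-245.6,260]];p=proj(s,P);print(p);x,y=p.mean(0).astype(int);print(x,y)
cv2.imwrite('pics/c8.png',crop(s,x-60,x+60,y-60,y+60,5))"
```

```text
t 19.17 pos [ 620.811 -250.49   207.799] F [ 0.382 -0.768  0.031] gap 88.6 q [-0.441  0.249  1.721  0.015  0.504 -1.59 ]
axes x,y,z [[-0.713, 0.33, -0.618], [0.418, 0.908, 0.002], [0.562, -0.258, -0.786]]
shift shares (current axes) [0.002 0.    0.002]
[[239.946 292.65 ]
 [234.304 264.798]
 [232.795 257.35 ]]
235 271
```

View pics/c8.png

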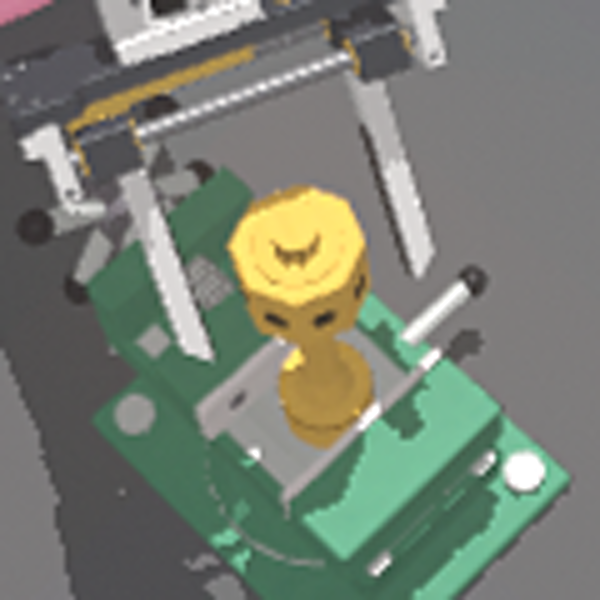

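The column stands alone and upright between the jaws, with its head at crop (297,245), foot at (327,400), and the fingers clear. I'll back out along the tool axis, then close the fingers.

Request:
play_rows(series=[[[0,0,-0.015,0,0,0],[0,0,-0.03,0,0,0],[0,0,-0.05,0,0,0],[0,0,-0.06,0,0,0],[0,0,-0.07,0,0,0],[0,0,-0.07,0,0,0],[0,0,-0.06,0,0,0],[0,0,-0.045,0,0,0],[0,0,0,0,0,0],[0,0,0,0,0,0]]])

```text
time_s: 20.05
eef_pos: [553.3, -219.5, 303.0]
ee_rot: [0.203, 0.923, -0.07, 0.321]
force: [0.2, 0.6, -0.8]
finger_gap: 0.998
```

Request:
play_rows(series=[[[0,0,0,0,0,0],[0,0,0,0,0,0]]], grip=-1, force=40)

```text
time_s: 20.22
eef_pos: [553.4, -219.6, 301.0]
ee_rot: [0.203, 0.923, -0.069, 0.319]
force: [0.2, -0.1, -0.2]
finger_gap: 0.893
```

```bash
cat >> h.py <<'E'
C=np.array([460.2,-239.5,86.]); EY=np.array([.04,1,0]); EX=np.array([1,-.04,0])
def starR(az=-15,below=60):
    a,b=np.radians([az,below]); z=np.array([np.cos(b)*np.cos(a),np.cos(b)*np.sin(a),-np.sin(b)]); y=np.array([-np.sin(a),np.cos(a),0])
    return R.from_matrix(np.c_[np.cross(y,z),y,z])
def peg(phi,n=10,rho=48,x=0):
    p=np.radians(phi); u=rho*np.cos(p)-n*np.sin(p); z=rho*np.sin(p)+n*np.cos(p); return C-u*EY+x*EX+[0,0,z]
E
python3 -c "
from h import *
Rt=starR(); to(peg(72)-100*Rt.apply([0,0,1]),Rt=Rt)
print(peg(72),peg(0),peg(-40))
s=snap('scene','s7')
m=cv2.inRange(cv2.cvtColor(s['pixels'],cv2.COLOR_RGB2HSV),(8,110,60),(30,255,255))[240:320,200:290]
print(cv2.connectedComponentsWithStats(m)[2:])
print(proj(s,[[610.4,-245.6,225],[610.4,-245.6,70],[610.4,-245.6,247]]))"
```

```text
t 20.22 pos [ 553.387 -219.623  301.05 ] F [ 0.233 -0.092 -0.169] gap 84.0 q [-0.443 -0.006  1.783  0.013  0.7   -1.589]
axes x,y,z [[-0.714, 0.33, -0.617], [0.418, 0.908, 0.002], [0.561, -0.257, -0.787]]
shift shares (current axes) [ 0.488 -0.235 -0.046]
turn shares [-0.188  0.283 -0.283]
[ 459.987 -244.822  134.741] [ 458.28 -287.5    96.  ] [ 458.472 -282.698   62.807]
(array([[   0,    0,   90,   80, 6239],
       [  20,    8,   29,   52,  961]], dtype=int32), array([[45.793, 40.819],
       [36.103, 30.935]]))
[[234.304 264.798]
 [239.946 292.65 ]
 [233.367 260.175]]
```

Request:
play_rows(series=[[[0.05,-0.025,-0.006,0,0,0],[0.09,-0.043,-0.008,0,0,0],[0.1,-0.048,-0.01,0,0,0],[0.1,-0.048,-0.01,0,0,0],[0.09,-0.043,-0.008,0,0,0],[0.058,-0.028,-0.004,0,0,0],[0,0,0,-0.047,0.07,-0.07],[0,0,0,-0.047,0.07,-0.07],[0,0,0,-0.047,0.07,-0.07],[0,0,0,-0.047,0.07,-0.07],[0,0,0,0,0,0],[0,0,0,0,0,0]]])

```text
time_s: 21.27
eef_pos: [411.7, -232.0, 221.7]
ee_rot: [0.128, 0.957, -0.034, 0.258]
force: [0.1, 0.3, 0.4]
finger_gap: 0.013
```

```bash
python3 -c "
from h import *
Rt=starR(); to(peg(72),Rt=Rt)
o=bot.observe();Rc=R.from_quat(o['ee_rot'])
for f in range(72,-45,-12): print(f,Rc.inv().apply(peg(f)-peg(72))/300, end=' d ');print(Rc.inv().apply(peg(f-12)-peg(f))/300)
"
```

```text
t 21.27 pos [ 411.739 -232.035  221.718] F [0.11  0.325 0.359] gap 1.2 q [-0.719 -0.164  2.066  0.318  0.785 -2.199]
axes x,y,z [[-0.834, 0.227, -0.503], [0.262, 0.965, 0.001], [0.485, -0.131, -0.865]]
shift shares (current axes) [0.002 0.001 0.334]
turn shares [-0.001  0.006 -0.006]
72 [0. 0. 0.] d [-0.003 -0.033  0.01 ]
60 [-0.003 -0.033  0.01 ] d [ 0.001 -0.03   0.016]
48 [-0.002 -0.063  0.026] d [ 0.005 -0.027  0.021]
36 [ 0.003 -0.09   0.046] d [ 0.008 -0.022  0.025]
24 [ 0.011 -0.112  0.071] d [ 0.012 -0.017  0.028]
12 [ 0.023 -0.129  0.098] d [ 0.014 -0.01   0.029]
0 [ 0.037 -0.139  0.127] d [ 0.016 -0.003  0.03 ]
-12 [ 0.054 -0.142  0.157] d [0.018 0.004 0.029]
-24 [ 0.072 -0.139  0.186] d [0.018 0.01  0.027]
-36 [ 0.09  -0.128  0.213] d [0.018 0.017 0.024]
```

Request:
play_rows(series=[[[0,0,0.05,0,0,0],[0,0,0.08,0,0,0],[0,0,0.08,0,0,0],[0,0,0.07,0,0,0],[0,0,0.04,0,0,0],[0,0,0.014,0,0,0],[0,0,0,0,0,0],[0,0,0,0,0,0]]])

```text
time_s: 21.93
eef_pos: [460.2, -244.7, 136.0]
ee_rot: [0.127, 0.957, -0.034, 0.258]
force: [0.0, 0.2, 0.6]
finger_gap: 0.006
```

Request:
play_rows(series=[[[-0.001,-0.016,0.005,0,0,0],[-0.001,-0.016,0.005,0,0,0],[0,-0.015,0.008,0,0,0],[0,-0.015,0.008,0,0,0],[0.002,-0.014,0.01,0,0,0],[0.003,-0.013,0.011,0,0,0],[0.004,-0.011,0.012,0,0,0],[0.004,-0.011,0.013,0,0,0],[0.006,-0.009,0.014,0,0,0],[0.006,-0.008,0.014,0,0,0]]])

```text
time_s: 22.77
eef_pos: [459.0, -284.3, 105.6]
ee_rot: [0.127, 0.957, -0.034, 0.258]
force: [-0.9, 4.0, 2.5]
finger_gap: 0.009
```

```bash
python3 -c "
from h import *
to(peg(12)); s=snap('scene','s8')
# ball positions predicted vs dark pixels near the star
g=s['pixels'].max(2)
for th in np.arange(.8,2.4,.1):
    B=[C+58*(np.cos(th+k*np.pi/2)*np.array([0,0,1])-np.sin(th+k*np.pi/2)*EY) for k in range(4)]
    p=proj(s,B); print(round(th,1),[round(float(g[int(v+.5)-1:int(v+.5)+2,int(u+.5)-1:int(u+.5)+2].mean())) for u,v in p],end='; ')
"
```

```text
t 22.77 pos [ 459.039 -284.324  105.594] F [-0.862  4.039  2.504] gap 0.8 q [-0.739  0.177  2.031  0.493  0.51  -2.429]
axes x,y,z [[-0.835, 0.225, -0.502], [0.26, 0.966, 0.001], [0.485, -0.13, -0.865]]
shift shares (current axes) [ 0.001 -0.001 -0.001]
0.8 [162, 121, 138, 124]; 0.9 [170, 108, 128, 124]; 1.0 [188, 129, 128, 124]; 1.1 [193, 177, 134, 97]; 1.2 [89, 177, 145, 69]; 1.3 [57, 179, 100, 69]; 1.4 [59, 183, 94, 68]; 1.5 [64, 182, 85, 111]; 1.6 [75, 180, 106, 121]; 1.7 [104, 181, 122, 126]; 1.8 [110, 179, 124, 128]; 1.9 [124, 179, 124, 123]; 2.0 [124, 178, 124, 123]; 2.1 [124, 181, 124, 127]; 2.2 [124, 156, 124, 195]; 2.3 [124, 140, 124, 210];
```

Request:
play_rows(series=[[[-0.012,0.017,-0.028,0,0,0],[0,0,0,0,0,0.15],[0,0,0,0,0,0.2],[0,0,0,0,0,0.2],[0,0,0,0,0,0.2],[0,0,0,0,0,0.2],[0,0,0,0,0,0.05],[0,0,0,0,0,0]]])

```text
time_s: 23.48
eef_pos: [459.4, -279.1, 115.1]
ee_rot: [0.36, 0.896, 0.031, 0.258]
force: [-0.1, -0.1, -0.5]
finger_gap: 0.002
```

```bash
cat > arc.py <<'E'
from h import *
import sys
def arc(a,b,step,n=10,x=0):
    o=bot.observe();Rc=R.from_quat(o['ee_rot']); to(peg(a,n,x=x))
    fs=np.arange(a,b-.1,-step)
    for f,g in zip(fs[:-1],fs[1:]): print(round(g),(Rc.inv().apply(peg(g,n,x=x)-peg(f,n,x=x))/300).round(3).tolist())
E
python3 -c "
from arc import *
arc(18,-42,6)"
```

```text
t 23.48 pos [ 459.378 -279.088  115.059] F [-0.101 -0.064 -0.514] gap 0.2 q [-0.729  0.154  2.031  0.468  0.526 -1.891]
axes x,y,z [[-0.607, 0.661, -0.44], [0.629, 0.739, 0.242], [0.485, -0.13, -0.865]]
shift shares (current axes) [ 0.002 -0.013  0.013]
12 [0.002, -0.01, 0.014]
6 [0.003, -0.009, 0.015]
0 [0.005, -0.007, 0.015]
-6 [0.006, -0.006, 0.015]
-12 [0.007, -0.005, 0.015]
-18 [0.008, -0.003, 0.015]
-24 [0.009, -0.002, 0.014]
-30 [0.01, -0.001, 0.014]
-36 [0.011, 0.001, 0.013]
-42 [0.012, 0.002, 0.012]
```

Request:
play_rows(series=[[[0.002,-0.013,0.013,0,0,0],[0.002,-0.01,0.014,0,0,0],[0.003,-0.009,0.015,0,0,0],[0.005,-0.007,0.015,0,0,0],[0.006,-0.006,0.015,0,0,0],[0.007,-0.005,0.015,0,0,0],[0.008,-0.003,0.015,0,0,0],[0.009,-0.002,0.014,0,0,0],[0.01,-0.001,0.014,0,0,0],[0.011,0.001,0.013,0,0,0],[0.012,0.002,0.012,0,0,0],[0,0,0,0,0,0]]])

```text
time_s: 24.48
eef_pos: [457.9, -281.6, 60.3]
ee_rot: [0.36, 0.896, 0.031, 0.258]
force: [-1.4, 0.1, -0.6]
finger_gap: 0.004
```

```bash
cat >> arc.py <<'E'
def theta(s,lo,hi):
    g=s['pixels'].max(2).astype(float); out=[]
    for th in np.arange(lo,hi,.05):
        p=proj(s,[C+58*(np.cos(th+k*np.pi/2)*np.array([0,0,1])-np.sin(th+k*np.pi/2)*EY) for k in range(4)])
        v=[g[int(b+.5)-1:int(b+.5)+2,int(a+.5)-1:int(a+.5)+2].mean() for a,b in p]; out.append((round(th,2),[round(i) for i in v]))
    return sorted(out,key=lambda e:sum(sorted(e[1])[:3]))[:5]
E
python3 -c "
from arc import *
to(peg(-42)); s=snap('scene','s9'); print(theta(s,1.3,2.8))
o=bot.observe();Rc=R.from_quat(o['ee_rot']);tz=Rc.apply([0,0,1])
b=peg(-42)-80*tz; print('then lateral',Rc.inv().apply(peg(75)-80*tz-b)/300)
"
```

```text
t 24.48 pos [ 457.898 -281.624   60.264] F [-1.372  0.069 -0.551] gap 0.4 q [-0.736  0.262  2.064  0.615  0.408 -2.062]
axes x,y,z [[-0.608, 0.661, -0.44], [0.629, 0.739, 0.241], [0.485, -0.13, -0.865]]
shift shares (current axes) [-0.003  0.002 -0.002]
[(np.float64(2.4), [63, 154, 69, 61]), (np.float64(2.35), [63, 168, 69, 70]), (np.float64(2.45), [62, 111, 71, 71]), (np.float64(2.25), [75, 166, 68, 79]), (np.float64(2.3), [71, 170, 70, 82])]
then lateral [-0.024  0.16  -0.227]
```

Request:
play_rows(series=[[[0,0,-0.04,0,0,0],[0,0,-0.08,0,0,0],[0,0,-0.09,0,0,0],[0,0,-0.057,0,0,0],[-0.006,0.04,-0.057,0,0,0],[-0.009,0.06,-0.085,0,0,0],[-0.009,0.06,-0.085,0,0,0],[0,0,0,0,0,0],[0,0,0,0,0,0]]])

```text
time_s: 25.28
eef_pos: [421.3, -231.7, 205.5]
ee_rot: [0.359, 0.896, 0.031, 0.26]
force: [-0.0, -0.3, -0.6]
finger_gap: 0.005
```

```bash
python3 -c "
from arc import *
arc(75,-45,8)"
```

```text
t 25.28 pos [ 421.338 -231.729  205.507] F [-0.001 -0.258 -0.639] gap 0.4 q [-0.701 -0.126  2.074  0.326  0.733 -1.702]
axes x,y,z [[-0.608, 0.659, -0.443], [0.627, 0.741, 0.242], [0.488, -0.131, -0.863]]
shift shares (current axes) [ 0.003 -0.002  0.271]
67 [-0.013, -0.018, 0.005]
59 [-0.011, -0.018, 0.008]
51 [-0.009, -0.018, 0.01]
43 [-0.007, -0.018, 0.012]
35 [-0.005, -0.017, 0.014]
27 [-0.002, -0.016, 0.016]
19 [0.0, -0.014, 0.018]
11 [0.003, -0.013, 0.019]
3 [0.005, -0.011, 0.019]
-5 [0.007, -0.009, 0.02]
-13 [0.009, -0.006, 0.02]
-21 [0.011, -0.004, 0.019]
-29 [0.013, -0.001, 0.019]
-37 [0.015, 0.001, 0.017]
-45 [0.016, 0.004, 0.016]
```

Request:
play_rows(series=[[[0,0,0.05,0,0,0],[0,0,0.09,0,0,0],[0,0,0.08,0,0,0],[0,0,0.051,0,0,0],[0,0,0,0,0,0],[-0.013,-0.018,0.005,0,0,0],[-0.011,-0.018,0.008,0,0,0],[-0.009,-0.018,0.01,0,0,0],[-0.007,-0.018,0.012,0,0,0],[-0.005,-0.017,0.014,0,0,0],[-0.002,-0.016,0.016,0,0,0],[0,-0.014,0.018,0,0,0]]])

```text
time_s: 26.28
eef_pos: [458.5, -282.1, 109.7]
ee_rot: [0.36, 0.896, 0.031, 0.259]
force: [-0.4, 4.2, 2.0]
finger_gap: 0.008
```

Request:
play_rows(series=[[[0.003,-0.013,0.019,0,0,0],[0.005,-0.011,0.019,0,0,0],[0.007,-0.009,0.02,0,0,0],[0.009,-0.006,0.02,0,0,0],[0.011,-0.004,0.019,0,0,0],[0.013,-0.001,0.019,0,0,0],[0.015,0.001,0.017,0,0,0],[0.016,0.004,0.016,0,0,0],[0,0,0,0,0,0]]])

```text
time_s: 27.03
eef_pos: [458.1, -280.0, 56.8]
ee_rot: [0.36, 0.896, 0.031, 0.258]
force: [-0.1, -1.0, -1.1]
finger_gap: 0.007
```

Request:
play_rows(series=[[[0,0,-0.04,0,0,0],[0,0,-0.08,0,0,0],[0,0,-0.09,0,0,0],[0,0,-0.057,0,0,0],[-0.006,0.04,-0.057,0,0,0],[-0.009,0.06,-0.085,0,0,0],[-0.009,0.06,-0.085,0,0,0],[0,0,0,0,0,0],[0,0,0,0,0,0]]])

```text
time_s: 27.78
eef_pos: [421.6, -230.1, 202.2]
ee_rot: [0.359, 0.896, 0.031, 0.26]
force: [-0.2, 0.4, -0.2]
finger_gap: 0.008
```

```bash
python3 -c "
from arc import *
arc(75,-45,6); s=snap('scene','s10'); t=snap('top','t10'); print(theta(s,3.2,4.7))
cv2.imwrite('pics/c9.png',np.hstack([crop(s,180,280,230,340,4),crop(t,320,400,150,260,4)]))"
```

```text
t 27.78 pos [ 421.582 -230.134  202.161] F [-0.247  0.369 -0.215] gap 0.7 q [-0.697 -0.123  2.08   0.326  0.724 -1.701]
axes x,y,z [[-0.608, 0.659, -0.443], [0.627, 0.741, 0.241], [0.487, -0.131, -0.863]]
shift shares (current axes) [-0.005 -0.004  0.261]
69 [-0.01, -0.013, 0.004]
63 [-0.009, -0.014, 0.005]
57 [-0.008, -0.014, 0.006]
51 [-0.007, -0.014, 0.008]
45 [-0.006, -0.013, 0.009]
39 [-0.004, -0.013, 0.01]
33 [-0.003, -0.012, 0.011]
27 [-0.002, -0.012, 0.012]
21 [-0.0, -0.011, 0.013]
15 [0.001, -0.01, 0.014]
9 [0.003, -0.009, 0.014]
3 [0.004, -0.008, 0.015]
-3 [0.005, -0.007, 0.015]
-9 [0.006, -0.005, 0.015]
-15 [0.008, -0.004, 0.015]
-21 [0.009, -0.003, 0.014]
-27 [0.01, -0.001, 0.014]
-33 [0.011, 0.0, 0.013]
-39 [0.011, 0.002, 0.013]
-45 [0.012, 0.003, 0.012]
[(np.float64(4.0), [175, 74, 67, 62]), (np.float64(3.9), [162, 70, 77, 65]), (np.float64(3.95), [168, 74, 78, 62]), (np.float64(3.85), [159, 70, 83, 71]), (np.float64(4.05), [123, 70, 62, 103])]
```

View pics/c9.png

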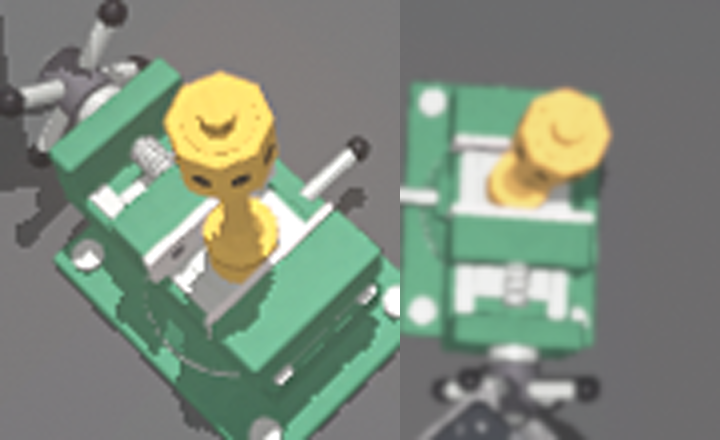

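The column still stands between the jaws, with its head at top crop (565,135), and the star is at about 3.95 rad. Third spoke now, slowly near the pinch.

Request:
play_rows(series=[[[-0.005,-0.004,0.05,0,0,0],[0,0,0.09,0,0,0],[0,0,0.08,0,0,0],[0,0,0.041,0,0,0],[0,0,0,0,0,0],[-0.01,-0.013,0.004,0,0,0],[-0.009,-0.014,0.005,0,0,0],[-0.008,-0.014,0.006,0,0,0],[-0.007,-0.014,0.008,0,0,0],[-0.006,-0.013,0.009,0,0,0],[-0.004,-0.013,0.01,0,0,0],[-0.003,-0.012,0.011,0,0,0]]])

```text
time_s: 28.88
eef_pos: [458.0, -274.7, 119.2]
ee_rot: [0.36, 0.896, 0.031, 0.258]
force: [0.4, 4.0, 1.5]
finger_gap: 0.006
```

Request:
play_rows(series=[[[-0.002,-0.012,0.012,0,0,0],[0,-0.011,0.013,0,0,0],[0.001,-0.01,0.014,0,0,0],[0.003,-0.009,0.014,0,0,0],[0.004,-0.008,0.015,0,0,0],[0.003,-0.003,0.008,0,0,0],[0.003,-0.003,0.008,0,0,0],[0,0,0,0,0,0]]])

```text
time_s: 29.55
eef_pos: [457.4, -287.9, 91.5]
ee_rot: [0.36, 0.896, 0.031, 0.258]
force: [-0.4, 0.1, 1.3]
finger_gap: 0.006
```

Request:
play_rows(series=[[[0.003,-0.003,0.008,0,0,0],[0.003,-0.002,0.007,0,0,0],[0,0,0,0,0,0]]])

```text
time_s: 29.8
eef_pos: [457.5, -288.2, 86.6]
ee_rot: [0.36, 0.896, 0.031, 0.258]
force: [-2.1, 1.1, 1.5]
finger_gap: 0.01
```

Request:
play_rows(series=[[[0.004,-0.002,0.008,0,0,0],[0.004,-0.002,0.007,0,0,0],[0,0,0,0,0,0]]])

```text
time_s: 30.05
eef_pos: [457.6, -288.1, 81.3]
ee_rot: [0.36, 0.896, 0.031, 0.258]
force: [-1.6, 0.6, 1.7]
finger_gap: 0.003
```

```bash
python3 -c "
from arc import *
to(peg(-15)); s=snap('scene','s11'); print(theta(s,4.2,5.6))"
```

```text
t 30.05 pos [ 457.571 -288.111   81.291] F [-1.591  0.636  1.66 ] gap 0.3 q [-0.748  0.226  2.044  0.558  0.459 -2.008]
axes x,y,z [[-0.608, 0.661, -0.441], [0.629, 0.739, 0.241], [0.485, -0.13, -0.865]]
shift shares (current axes) [-0.005  0.002 -0.004]
[(np.float64(4.9), [66, 57, 68, 181]), (np.float64(5.0), [78, 58, 59, 177]), (np.float64(5.05), [78, 60, 59, 180]), (np.float64(4.85), [66, 69, 68, 180]), (np.float64(4.95), [78, 59, 69, 179])]
```

Request:
play_rows(series=[[[0.004,-0.002,0.007,0,0,0],[0.004,-0.001,0.007,0,0,0],[0,0,0,0,0,0]]])

```text
time_s: 30.35
eef_pos: [457.7, -287.7, 76.5]
ee_rot: [0.36, 0.896, 0.031, 0.258]
force: [-2.6, 1.1, 3.3]
finger_gap: 0.006
```

Request:
play_rows(series=[[[0.004,-0.001,0.007,0,0,0],[0.004,-0.001,0.007,0,0,0],[0,0,0,0,0,0]]])

```text
time_s: 30.6
eef_pos: [457.9, -287.2, 71.8]
ee_rot: [0.36, 0.896, 0.031, 0.259]
force: [-2.5, -0.3, 4.2]
finger_gap: 0.004
```

Request:
play_rows(series=[[[0.005,0,0.007,0,0,0],[0.005,0,0.007,0,0,0],[0,0,0,0,0,0]]])

```text
time_s: 30.85
eef_pos: [458.1, -286.0, 66.9]
ee_rot: [0.36, 0.896, 0.031, 0.259]
force: [-5.1, -0.2, 4.4]
finger_gap: 0.007
```

```bash
python3 -c "
from arc import *
to(peg(-30)); s=snap('scene','s12'); print(theta(s,4.6,6))"
```

```text
t 30.85 pos [ 458.08  -285.996   66.944] F [-5.149 -0.2    4.422] gap 0.6 q [-0.743  0.253  2.055  0.599  0.424 -2.05 ]
axes x,y,z [[-0.607, 0.66, -0.441], [0.629, 0.739, 0.241], [0.486, -0.131, -0.864]]
shift shares (current axes) [-0.006  0.003 -0.01 ]
[(np.float64(5.3), [71, 65, 75, 173]), (np.float64(5.35), [70, 68, 75, 161]), (np.float64(5.25), [71, 74, 80, 181]), (np.float64(5.2), [71, 79, 80, 181]), (np.float64(5.15), [68, 75, 93, 181])]
```

Request:
play_rows(series=[[[0.006,0,0.007,0,0,0],[0.006,0.001,0.007,0,0,0],[0,0,0,0,0,0]]])

```text
time_s: 31.15
eef_pos: [458.2, -284.3, 62.0]
ee_rot: [0.36, 0.896, 0.03, 0.259]
force: [-5.5, -4.5, 3.7]
finger_gap: 0.009
```

Request:
play_rows(series=[[[0.006,0.001,0.006,0,0,0],[0.006,0.001,0.006,0,0,0],[0,0,0,0,0,0]]])

```text
time_s: 31.4
eef_pos: [458.2, -282.5, 57.7]
ee_rot: [0.36, 0.896, 0.03, 0.259]
force: [-6.4, -6.5, 5.1]
finger_gap: 0.005
```

```bash
python3 -c "
from arc import *
to(peg(-40)); s=snap('scene','s13'); print(theta(s,4.6,6.3))
o=bot.observe();Rc=R.from_quat(o['ee_rot']);tz=Rc.apply([0,0,1])
print('lateral',Rc.inv().apply(peg(80)-o['eef_pos'])/300)"
```

```text
t 31.4 pos [ 458.18  -282.485   57.73 ] F [-6.385 -6.465  5.138] gap 0.5 q [-0.736  0.268  2.066  0.629  0.398 -2.077]
axes x,y,z [[-0.606, 0.66, -0.443], [0.629, 0.739, 0.24], [0.486, -0.133, -0.864]]
shift shares (current axes) [-0.009  0.004 -0.014]
[(np.float64(5.6), [66, 64, 62, 122]), (np.float64(5.55), [70, 62, 69, 166]), (np.float64(5.5), [70, 75, 69, 166]), (np.float64(5.45), [70, 75, 86, 172]), (np.float64(5.4), [67, 73, 101, 164])]
lateral [-0.02   0.176 -0.239]
```

Request:
play_rows(series=[[[-0.004,0.002,-0.01,0,0,0],[0,0,-0.05,0,0,0],[0,0,-0.08,0,0,0],[0,0,-0.08,0,0,0],[0,0,-0.05,0,0,0],[-0.004,0.05,-0.065,0,0,0],[-0.006,0.06,-0.085,0,0,0],[-0.006,0.064,-0.085,0,0,0],[0,0,0,0,0,0],[0,0,0,0,0,0]]])

```text
time_s: 32.28
eef_pos: [421.9, -226.2, 204.9]
ee_rot: [0.359, 0.896, 0.031, 0.26]
force: [0.3, -0.3, 0.0]
finger_gap: 0.002
```

```bash
python3 -c "
from arc import *
arc(72,0,6); s=snap('scene','s14'); print(theta(s,4.6,6.3))"
```

```text
t 32.28 pos [ 421.855 -226.197  204.89 ] F [ 0.336 -0.347  0.005] gap 0.2 q [-0.688 -0.132  2.081  0.318  0.728 -1.685]
axes x,y,z [[-0.608, 0.659, -0.443], [0.627, 0.741, 0.242], [0.488, -0.131, -0.863]]
shift shares (current axes) [-0.014 -0.023  0.272]
66 [-0.009, -0.014, 0.004]
60 [-0.008, -0.014, 0.006]
54 [-0.007, -0.014, 0.007]
48 [-0.006, -0.014, 0.008]
42 [-0.005, -0.013, 0.01]
36 [-0.004, -0.013, 0.011]
30 [-0.002, -0.012, 0.012]
24 [-0.001, -0.011, 0.013]
18 [0.001, -0.011, 0.013]
12 [0.002, -0.01, 0.014]
6 [0.003, -0.009, 0.014]
0 [0.005, -0.007, 0.015]
[(np.float64(5.35), [75, 61, 62, 160]), (np.float64(5.3), [74, 63, 62, 173]), (np.float64(5.25), [73, 72, 63, 181]), (np.float64(5.4), [75, 68, 66, 143]), (np.float64(5.15), [70, 75, 65, 181])]
```

Request:
play_rows(series=[[[-0.014,-0.023,0.05,0,0,0],[0,0,0.09,0,0,0],[0,0,0.08,0,0,0],[0,0,0.052,0,0,0],[0,0,0,0,0,0],[-0.009,-0.014,0.004,0,0,0],[-0.008,-0.014,0.006,0,0,0],[-0.007,-0.014,0.007,0,0,0],[0,0,0,0,0,0]]])

```text
time_s: 33.08
eef_pos: [457.4, -259.8, 129.0]
ee_rot: [0.36, 0.896, 0.032, 0.258]
force: [-0.8, 4.8, 0.2]
finger_gap: 0.003
```

Request:
play_rows(series=[[[-0.003,-0.007,0.004,0,0,0],[-0.003,-0.007,0.004,0,0,0],[0,0,0,0,0,0]]])

```text
time_s: 33.33
eef_pos: [457.2, -264.2, 127.1]
ee_rot: [0.36, 0.896, 0.032, 0.258]
force: [-0.3, 6.5, 1.2]
finger_gap: 0.008
```

Request:
play_rows(series=[[[-0.003,-0.007,0.005,0,0,0],[-0.002,-0.006,0.005,0,0,0],[0,0,0,0,0,0]]])

```text
time_s: 33.58
eef_pos: [457.1, -268.2, 124.1]
ee_rot: [0.36, 0.896, 0.032, 0.258]
force: [-0.1, 7.6, 2.9]
finger_gap: 0.005
```

```bash
python3 -c "
from arc import *
to(peg(42)); s=snap('scene','s15'); print(theta(s,4.8,6.3))"
```

```text
t 33.58 pos [ 457.082 -268.158  124.086] F [-0.14   7.598  2.912] gap 0.5 q [-0.713  0.12   2.044  0.443  0.54  -1.853]
axes x,y,z [[-0.608, 0.661, -0.439], [0.628, 0.739, 0.243], [0.485, -0.128, -0.865]]
shift shares (current axes) [-0.007  0.004 -0.001]
[(np.float64(5.6), [76, 72, 57, 152]), (np.float64(5.55), [73, 79, 59, 166]), (np.float64(5.65), [63, 64, 90, 139]), (np.float64(5.5), [73, 95, 59, 166]), (np.float64(5.45), [66, 95, 71, 155])]
```

Request:
play_rows(series=[[[-0.002,-0.006,0.005,0,0,0],[-0.002,-0.006,0.006,0,0,0],[-0.001,-0.006,0.006,0,0,0],[-0.001,-0.006,0.006,0,0,0],[0,0,0,0,0,0]]])

```text
time_s: 34.05
eef_pos: [456.9, -275.2, 117.1]
ee_rot: [0.359, 0.896, 0.032, 0.258]
force: [-0.4, 9.8, 3.4]
finger_gap: 0.005
```

Request:
play_rows(series=[[[0,-0.006,0.006,0,0,0],[0,-0.006,0.006,0,0,0],[0,-0.006,0.006,0,0,0],[0,0,0,0,0,0]]])

```text
time_s: 34.38
eef_pos: [456.7, -279.7, 111.5]
ee_rot: [0.359, 0.896, 0.032, 0.258]
force: [2.3, 12.6, 5.3]
finger_gap: 0.001
```

```bash
python3 -c "
from arc import *
arc(18,-24,6); s=snap('scene','s16'); print(theta(s,4.8,6.6))"
```

```text
t 34.38 pos [ 456.657 -279.673  111.482] F [ 2.348 12.642  5.348] gap 0.0 q [-0.736  0.157  2.038  0.484  0.522 -1.915]
axes x,y,z [[-0.609, 0.661, -0.439], [0.627, 0.74, 0.244], [0.486, -0.127, -0.865]]
shift shares (current axes) [-0.007 -0.003  0.007]
12 [0.002, -0.01, 0.014]
6 [0.003, -0.009, 0.014]
0 [0.004, -0.007, 0.015]
-6 [0.006, -0.006, 0.015]
-12 [0.007, -0.005, 0.015]
-18 [0.008, -0.003, 0.015]
-24 [0.009, -0.002, 0.014]
[(np.float64(6.0), [61, 60, 180, 83]), (np.float64(5.95), [61, 63, 180, 90]), (np.float64(6.05), [97, 72, 182, 83]), (np.float64(6.1), [124, 72, 183, 89]), (np.float64(5.85), [73, 73, 176, 142])]
```

```bash
sed -i 's/def arc(a,b,step,n=10,x=0):/def arc(a,b,step,n=10,x=0,rho=48):/; s/peg(a,n,x=x)/peg(a,n,rho,x)/; s/peg(g,n,x=x)-peg(f,n,x=x)/peg(g,n,rho,x)-peg(f,n,rho,x)/' arc.py; python3 -c "
from arc import *
arc(34,-26,6,rho=39)"
```

```text
t 34.43 pos [ 456.682 -279.746  111.628] F [ 3.252 13.333  3.833] gap 0.1 q [-0.736  0.157  2.038  0.483  0.522 -1.915]
axes x,y,z [[-0.609, 0.661, -0.44], [0.627, 0.74, 0.243], [0.486, -0.128, -0.865]]
shift shares (current axes) [ 0.018  0.042 -0.015]
28 [-0.002, -0.01, 0.01]
22 [-0.001, -0.009, 0.01]
16 [0.0, -0.009, 0.011]
10 [0.001, -0.008, 0.011]
4 [0.002, -0.007, 0.012]
-2 [0.004, -0.006, 0.012]
-8 [0.005, -0.005, 0.012]
-14 [0.006, -0.004, 0.012]
-20 [0.007, -0.003, 0.012]
-26 [0.007, -0.002, 0.012]
```

Request:
play_rows(series=[[[0.018,0.042,-0.015,0,0,0],[0,0,0,0,0,0],[-0.002,-0.01,0.01,0,0,0],[-0.001,-0.009,0.01,0,0,0],[0,0,0,0,0,0]]])

```text
time_s: 34.85
eef_pos: [459.0, -272.3, 110.0]
ee_rot: [0.359, 0.896, 0.032, 0.258]
force: [0.0, 10.3, 6.1]
finger_gap: 0.004
```

Request:
play_rows(series=[[[0,-0.005,0.005,0,0,0],[0,-0.004,0.006,0,0,0],[0,0,0,0,0,0]]])

```text
time_s: 35.1
eef_pos: [459.0, -274.7, 106.9]
ee_rot: [0.359, 0.896, 0.032, 0.259]
force: [-4.3, 12.4, 11.2]
finger_gap: 0.007
```

Request:
play_rows(series=[[[0,-0.004,0.006,0,0,0],[0.001,-0.004,0.006,0,0,0],[0,0,0,0,0,0]]])

```text
time_s: 35.35
eef_pos: [458.9, -276.6, 103.2]
ee_rot: [0.359, 0.896, 0.032, 0.259]
force: [-7.6, 14.1, 13.8]
finger_gap: 0.006
```

```bash
python3 -c "
from arc import *
to(peg(10,10,39)); s=snap('scene','s17'); print(theta(s,5.3,6.9))"
```

```text
t 35.35 pos [ 458.921 -276.623  103.163] F [-7.61  14.13  13.829] gap 0.5 q [-0.727  0.172  2.045  0.496  0.498 -1.923]
axes x,y,z [[-0.608, 0.66, -0.44], [0.627, 0.74, 0.243], [0.486, -0.128, -0.864]]
shift shares (current axes) [0.002 0.    0.001]
[(np.float64(6.05), [57, 62, 182, 102]), (np.float64(6.1), [73, 62, 183, 91]), (np.float64(6.0), [59, 70, 179, 102]), (np.float64(6.15), [93, 61, 183, 82]), (np.float64(5.95), [58, 81, 181, 107])]
```

Request:
play_rows(series=[[[0.001,-0.004,0.006,0,0,0],[0.001,-0.003,0.006,0,0,0],[0,0,0,0,0,0]]])

```text
time_s: 35.65
eef_pos: [458.9, -278.5, 99.6]
ee_rot: [0.359, 0.896, 0.032, 0.259]
force: [-11.7, 12.9, 18.2]
finger_gap: 0.008
```

Request:
play_rows(series=[[[0.002,-0.003,0.006,0,0,0],[0.002,-0.003,0.006,0,0,0],[0,0,0,0,0,0]]])

```text
time_s: 35.9
eef_pos: [459.0, -279.8, 95.9]
ee_rot: [0.359, 0.896, 0.032, 0.259]
force: [-13.1, 13.1, 22.1]
finger_gap: 0.004
```

```bash
python3 -c "
from arc import *
to(peg(-2,10,39)); s=snap('scene','s18'); print(theta(s,5.5,6.9))"
```

```text
t 35.9 pos [ 458.972 -279.827   95.9  ] F [-13.058  13.078  22.136] gap 0.3 q [-0.732  0.189  2.046  0.517  0.482 -1.951]
axes x,y,z [[-0.608, 0.66, -0.442], [0.627, 0.74, 0.243], [0.487, -0.13, -0.864]]
shift shares (current axes) [0.005 0.001 0.003]
[(np.float64(6.2), [58, 66, 183, 77]), (np.float64(6.25), [57, 66, 183, 80]), (np.float64(6.3), [67, 59, 177, 80]), (np.float64(6.15), [57, 79, 183, 77]), (np.float64(6.1), [56, 82, 183, 90])]
```

That is about 1 N·m at θ≈6.2, well past the pinch. I'll back off and check.

Request:
play_rows(series=[[[-0.004,0.01,-0.03,0,0,0],[0,0,-0.05,0,0,0],[0,0,-0.08,0,0,0],[0,0,-0.09,0,0,0],[0,0,-0.09,0,0,0],[0,0,-0.09,0,0,0],[0,0,-0.08,0,0,0],[0,0,-0.05,0,0,0],[0,0,0,0,0,0],[0,0,0,0,0,0]]])

```text
time_s: 36.78
eef_pos: [379.9, -257.2, 241.3]
ee_rot: [0.36, 0.896, 0.03, 0.26]
force: [-0.1, 0.3, -0.4]
finger_gap: 0.005
```

```bash
python3 -c "
from arc import *
to(C); s=snap('scene','s19'); t=snap('top','t19'); print(theta(s,5.3,6.9))
p=[613,-246.6];P=[[*p,70],[*p,225],[*p,247],[*p,260]];print(proj(s,P).round(1).tolist(),proj(t,P).round(1).tolist())
cv2.imwrite('pics/c10.png',np.hstack([crop(s,180,280,230,340,4),crop(t,320,400,150,260,4)]))
s0=load('scene0')
d=cv2.absdiff(s['pixels'],s0['pixels']).max(2)
for n,(x,y) in dict(spare=(356,271),ball=(363,105),ring=(299,116),bottle=(122,338),file=(112,280),wrench=(180,395),tin=(409,135),pink=(175,213)).items(): print(n,d[y-18:y+18,x-18:x+18].mean().round(1))
t0=load('top0');d=cv2.absdiff(t['pixels'],t0['pixels']).max(2)
for n,(x,y) in dict(spare=(265,145),bar=(206,207),tin=(105,183),bottle=(435,242),wrench=(428,190),file=(408,300)).items(): print(n,d[y-15:y+15,x-12:x+12].mean().round(1))"
```

```text
t 36.78 pos [ 379.893 -257.172  241.333] F [-0.064  0.257 -0.417] gap 0.5 q [-0.839 -0.211  2.057  0.365  0.873 -1.822]
axes x,y,z [[-0.606, 0.66, -0.443], [0.629, 0.739, 0.241], [0.487, -0.132, -0.863]]
shift shares (current axes) [0.106 0.087 0.57 ]
[(np.float64(5.35), [76, 62, 63, 160]), (np.float64(6.9), [64, 63, 160, 75]), (np.float64(5.3), [75, 65, 63, 173]), (np.float64(5.4), [76, 69, 66, 143]), (np.float64(6.85), [76, 63, 172, 75])]
[[240.4, 293.6], [234.8, 265.9], [233.9, 261.3], [233.4, 258.4]] [[348.9, 196.1], [360.3, 183.7], [362.2, 181.6], [363.3, 180.4]]
spare 0.9
ball 1.5
ring 29.4
bottle 0.7
file 8.1
wrench 0.8
tin 1.3
pink 13.3
spare 1.3
bar 1.4
tin 1.5
bottle 1.3
wrench 1.3
file 12.5
```

View pics/c10.png

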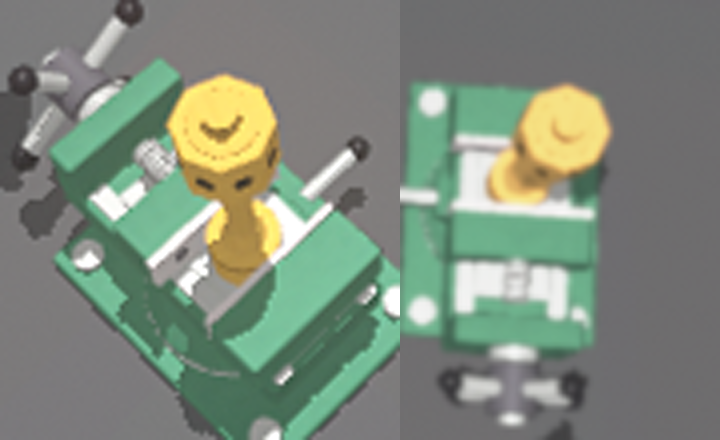

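```bash
python3 -c "
from arc import *
s=snap('scene','s20');t=snap('top','t20')
q=tri(s,t,(235.6-.4,260.4-.4),(361.4-.4,182.4-.4));print('head top centre',q,'expected z 247')
def cen(im,lo,hi,b):
    x0,x1,y0,y1=b;m=cv2.inRange(cv2.cvtColor(im['pixels'],cv2.COLOR_RGB2HSV),lo,hi)[y0:y1,x0:x1];M=cv2.moments(m,True);return [round(M['m10']/M['m00']+x0,1),round(M['m01']/M['m00']+y0,1),M['m00']]
s0=load('scene0');t0=load('top0')
B=((8,90,60),(32,255,255))
for n,a,b,lo,hi,bb in [('pink s',s0,s,(150,60,60),(180,255,255),(135,215,185,240)),('ring s',s0,s,*B,(275,325,95,135)),('ring t',t0,t,*B,(115,175,270,330)),('file handle s',s0,s,*B,(95,125,235,275)),('file t',t0,t,*B,(380,415,300,340)),('bar t',t0,t,*B,(196,212,175,240))]: print(n,cen(a,lo,hi,bb),cen(b,lo,hi,bb))
a=load('s19')['pixels'][235:320,190:290];print('motion',cv2.absdiff(a,s['pixels'][235:320,190:290]).max())
print(theta(s,5,6.2)[:2])
"
```

```text
head top centre (array([ 612.425, -243.206,  246.659]), np.float64(1.2744664596962954)) expected z 247
pink s [172.0, 214.5, 593.0] [169.8, 214.9, 679.0]
ring s [299.7, 116.1, 460.0] [299.7, 116.0, 460.0]
ring t [144.1, 298.8, 705.0] [143.6, 298.9, 716.0]
file handle s [108.2, 258.5, 120.0] [108.0, 258.3, 124.0]
file t [393.8, 320.1, 42.0] [401.0, 307.0, 1.0]
bar t [205.0, 207.2, 91.0] [204.9, 207.7, 93.0]
motion 3
[(np.float64(5.35), [76, 63, 63, 160]), (np.float64(5.3), [75, 65, 63, 173])]
```

```bash
python3 -c "
from h import *
for n in('scene0','s20'):
    m=cv2.inRange(cv2.cvtColor(load(n)['pixels'],cv2.COLOR_RGB2HSV),(150,60,60),(180,255,255))
    k,l,q,c=cv2.connectedComponentsWithStats(m); print(n,[q[i].tolist() for i in range(1,k) if q[i,4]>40])
print(bot.observe()['force']); print(bot.finish_job())"
```

```text
scene0 [[143, 196, 57, 39, 482], [198, 198, 11, 11, 76]]
s20 [[143, 196, 57, 39, 564], [198, 198, 11, 11, 76]]
[0.393 0.557 0.778]
the job is handed in; nothing more can be done
None
```

The brass column is clamped upright in the vice, foot down on the bed, and I handed the job in at about 37 s of the 72 s allowed.

I gripped it from straight above in the tray, laid it on the open bench and let go. I then took a fresh hold with the gripper leaned 50° and stood it between the open jaws. A picture after release showed it standing by itself. I turned the star clockwise over four spoke pushes, from about 0.9 rad until it took about 29 N at the finger, roughly 1 N·m.

**Last checks**
- **Column:** the head's top centre measured (612, -243, 247) mm. That puts the lean at 1° or less, and nothing moved between two pictures.
- **Robot:** it was clear of everything, with about 1 N on the wrist, which is noise.
- **Bystanders:** the bar, ring, spare block, bottle, wrench, tin, ball column, file and pink column show no shift in the pictures. Some differences were shadow or the arm in the way, such as the file's handle being covered in the top view.

**What disagreed**
- **Handle spring-back:** I pushed the handle to about 6.2 rad, but it sprang back to about 5.35 rad when let go. It had settled at the same angle after the third push. That is past the 4.9 rad where the jaws meet the foot. The grip that remains is therefore what the screw's friction holds, less than the peak I pushed to. I estimate about 65 N at the jaws, but did not measure it.
- **Head position:** the head's y was about 2 to 3 mm off what I expected, which is about the camera's accuracy.

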